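# Stack the mixing beakers under their dust lid

## Robot

A 7-joint arm with a two-finger parallel gripper is mounted at the origin on the work surface. World frame = base frame: x ahead of the robot, y to its left, z up, the work surface at z = 0. Lengths are in m, angles in rad, forces in N, time in s.
With the tool pointing down it reaches from about 0.425 to 0.925 m from the base axis. Payload 6.8 kg.
Tool frame: the origin (TCP) lies on the centre line of the jaws, within the pads' length; the fingertips stand 11 mm ahead of it and the grasp point (between the pads) lies 8 mm behind it; z points along the fingers, y is the direction in which the jaws open and shut (so a half turn about z gives the same grasp; the last joint's range is limited). The gripper opens to 85 mm and grips with 20 to 120 N. Pads are 22 mm wide; open, the fingers measure 114 mm over their backs; the gripper's body (76 mm by 85 mm) begins 54 mm behind the grasp point. The pads swing forward as they close: fully open they stand 13 mm farther back than shut.
Start: joints at [-1.314, 0.477, 0.022, 1.555, -0.011, 1.109, -0.083], TCP at [0.241, 0.631, 0.242] pointing down, gripper open.
Joint ranges: [-2.96, 2.96], [-0.34, 2.1], [-1.41, 1.46], [0.24, 2.44], [-1.37, 4.51], [0.17, 1.92], [-2.96, 2.96]. Speed limits (rad/s): [2.39, 2.39, 3.14, 3.14, 3.14, 3.14, 3.14].

## Interface

Orientations are given as a rotation vector (axis times angle).
In Python, from bench import r gives the robot as it stands.
- The arm moves only by the tool send_rows, never from a script. Its argument "deltas" is a list of rows, each a list of 7 numbers: the opening, from 0 (shut) to 1 (fully open), then the shift along the tool's x, y, z as a fraction of full scale, then the turn, a rotation vector about the tool's x, y, z as a fraction of full scale. In form: [[hand, x, y, z, ax, ay, az], ...]. A call has 1 to 20 rows; each row is the pose to reach, as a shift and turn from the pose commanded when the call began, along the tool's axes at that moment, turning the shorter way round; what a row does not reach only later rows make up. Full scale, the value 1, is 150 mm for a shift and 180 degrees for a turn. A row lasts 1/12 s, in which the tool goes at most 41.7 mm and 7.16 degrees, less where a joint would pass 70% of its speed; a pose out of reach is approached as far as the arm can. A call with a number of a shift or a turn outside -1 to 1 is refused whole. A call with a gripper value outside its range is refused whole. The fingers move at their own pace and stop on an object; "squeeze" is the grip in N (left out, the last holds). Time passes only in rows, so rows that repeat a pose let the fingers close. It gives the time, the measured TCP pose, the force and the opening at its end, in the units of the state.
- r.get_obs(): the state, without advancing time (a new reading comes with each control period).
- r.grab_frame(name): name is "side" or "top"; returns a dict with "pixels" (420x560x3 uint8, red, green, blue), "camera_matrix" (3x3 intrinsics, pixels), "rvec" (rotation vector, rad) and "tvec" (3), from world to camera coordinates, as OpenCV has them. Camera axes: x right, y down, z forward; pixel columns grow to the right and rows downward; lengths in m; the calibration is good to about 2 mm. A picture is of the moment at which its call begins. There is no depth.
- r.hand_in(): hands the job in, once; it reports no verdict.
The state is a dict: "clock": time; "joints": joint angles; "qvel": joint speeds; "tau": joint torques, N m; "tcp_pos": TCP position; "orientation": TCP orientation; "contact_force": force on the tool from outside, world axes, zero at the start; "moment": the same for the moment, N m; "grip_width": finger opening in m.
Only numpy, scipy, OpenCV 4.12 (cv2) and the standard library are available. Lean on these libraries where they do the work, as an engineer would, in place of code of your own. Each camera call takes 0.05 s, during which the arm holds its last target. There are 200 camera calls.

## Task

Clear up the filling desk: first take the two slim amber bottles out of the beakers and stand them upright in the wooden crate. Then nest all the metal beakers, fully home and upright, into one stack on the beaker that stands in the round cork holder, leaving that one in it, and finally close the stack with the white dust lid. Never tip a slim bottle over, and leave the spray bottle, the stout amber bottle and the tin alone.

Things in the scene. Friction and masses are not known exactly. Their poses are not given: they have to be found in the camera images.
- holder: Round cork holder, 96 mm diameter, 26 mm high, fixed to the desk, with a round socket 52 mm wide and 20 mm deep (floor 6 mm above the desk) for a beaker's foot. Origin: centre of its underside (on the desk).
- beaker_base: Metal stacking beaker, 80 mm tall, 110 g. Origin: centre of its underside, z up. Outside diameter 40 mm at the foot, 56 at 51 mm height, there a sharp step to 65, then 66 at the rim; wall 2.5, floor 5, mouth 61 inside. Nested, a beaker's step rests on the lower rim: its origin is 28.5 mm above the lower one's and its top 28 mm stay free. Stands loose in the holder; bottom of the stack.
- beaker_b: Metal stacking beaker, 80 mm tall, 110 g. Origin: centre of its underside, z up. Same shape as beaker_base; stands on the desk with bottle_b inside. Always present.
- beaker_1: Metal stacking beaker, 80 mm tall, 110 g. Origin: centre of its underside, z up. Same shape as beaker_base; stands empty on the desk. May be absent: two to four of beaker_1 to beaker_4 are there.
- beaker_2: Metal stacking beaker, 80 mm tall, 110 g. Origin: centre of its underside, z up. Same shape as beaker_base; stands empty on the desk. May be absent: two to four of beaker_1 to beaker_4 are there.
- beaker_3: Metal stacking beaker, 80 mm tall, 110 g. Origin: centre of its underside, z up. Same shape as beaker_base; stands empty on the desk. May be absent: two to four of beaker_1 to beaker_4 are there.
- beaker_4: Metal stacking beaker, 80 mm tall, 110 g. Origin: centre of its underside, z up. Same shape as beaker_base; stands empty on the desk. May be absent: two to four of beaker_1 to beaker_4 are there.
- bottle_a: Slim amber bottle, 130 mm tall, 120 g: body 30 mm in diameter to 90 mm height, white cap 24 mm in diameter from 101 to 130 mm. Origin: centre of its underside, z towards the cap. It starts upright inside beaker_base, on its floor.
- bottle_b: Slim amber bottle, 130 mm tall, 120 g: body 30 mm in diameter to 90 mm height, white cap 24 mm in diameter from 101 to 130 mm. Origin: centre of its underside, z towards the cap. It starts upright inside beaker_b, on its floor.
- crate: Open light-wood crate, fixed to the desk, empty at the start: 140 mm (its x) by 100 mm (its y) outside, 40 mm high, walls and floor 5 mm thick. Origin: centre of its underside.
- lid: White dust lid, 60 g, 40 mm tall: plug 56 mm in diameter (51 at its foot), 8 deep; flange 72 in diameter, 4 thick; blue knob 24 in diameter, 28 high. Origin: centre of the plug's underside, z towards the knob. Starts on the desk, knob up. Closed on a beaker, the flange lies on the rim, its origin 72 mm above that beaker's.
- spray: Bystander: white spray bottle with red neck, 84 mm diameter, 245 mm tall. Origin: centre of its underside.
- amber: Bystander: stout amber bottle, 68 mm diameter, 150 mm tall. Origin: centre of its underside.
- tin: Bystander: flat closed metal tin, 90 mm diameter, 30 mm high. Origin: centre of its underside.

How it is judged:
On the way, in this order (a step that is already met when the one before it is completed fails the run):
1. both slim bottles stand upright in the crate, released (x of bottle_a in the frame of crate between -0.065 and 0.065 m and y of bottle_a in the frame of crate between -0.045 and 0.045 m and height (world z) of each of bottle_a, bottle_b below 0.012 m and angle between each of bottle_a, bottle_b's own z axis and vertical below 0.15 rad and contact force between the fingers and bottle_a below 0.1 N and x of bottle_b in the frame of crate between -0.065 and 0.065 m and y of bottle_b in the frame of crate between -0.045 and 0.045 m and contact force between the fingers and bottle_b below 0.1 N), for 0.2 s.
2. all beakers are nested in one stack on the holder's beaker, released (((horizontal distance between beaker_b and beaker_base below 0.007 m and z of beaker_b in the frame of beaker_base between 0.0245 and 0.0325 m) or (horizontal distance between beaker_b and beaker_1 below 0.007 m and z of beaker_b in the frame of beaker_1 between 0.0245 and 0.0325 m) or (horizontal distance between beaker_b and beaker_2 below 0.007 m and z of beaker_b in the frame of beaker_2 between 0.0245 and 0.0325 m) or (horizontal distance between beaker_b and beaker_3 below 0.007 m and z of beaker_b in the frame of beaker_3 between 0.0245 and 0.0325 m) or (horizontal distance between beaker_b and beaker_4 below 0.007 m and z of beaker_b in the frame of beaker_4 between 0.0245 and 0.0325 m)) and horizontal distance between each of beaker_b, beaker_1, beaker_2, beaker_3, beaker_4 and beaker_base below 0.015 m and angle between each of beaker_b, beaker_1, beaker_2, beaker_3, beaker_4, beaker_base's own z axis and vertical below 0.08 rad and contact force between the fingers and beaker_b below 0.1 N and ((horizontal distance between beaker_1 and beaker_base below 0.007 m and z of beaker_1 in the frame of beaker_base between 0.0245 and 0.0325 m) or (horizontal distance between beaker_1 and beaker_b below 0.007 m and z of beaker_1 in the frame of beaker_b between 0.0245 and 0.0325 m) or (horizontal distance between beaker_1 and beaker_2 below 0.007 m and z of beaker_1 in the frame of beaker_2 between 0.0245 and 0.0325 m) or (horizontal distance between beaker_1 and beaker_3 below 0.007 m and z of beaker_1 in the frame of beaker_3 between 0.0245 and 0.0325 m) or (horizontal distance between beaker_1 and beaker_4 below 0.007 m and z of beaker_1 in the frame of beaker_4 between 0.0245 and 0.0325 m)) and contact force between the fingers and beaker_1 below 0.1 N and ((horizontal distance between beaker_2 and beaker_base below 0.007 m and z of beaker_2 in the frame of beaker_base between 0.0245 and 0.0325 m) or (horizontal distance between beaker_2 and beaker_b below 0.007 m and z of beaker_2 in the frame of beaker_b between 0.0245 and 0.0325 m) or (horizontal distance between beaker_2 and beaker_1 below 0.007 m and z of beaker_2 in the frame of beaker_1 between 0.0245 and 0.0325 m) or (horizontal distance between beaker_2 and beaker_3 below 0.007 m and z of beaker_2 in the frame of beaker_3 between 0.0245 and 0.0325 m) or (horizontal distance between beaker_2 and beaker_4 below 0.007 m and z of beaker_2 in the frame of beaker_4 between 0.0245 and 0.0325 m)) and contact force between the fingers and beaker_2 below 0.1 N and ((horizontal distance between beaker_3 and beaker_base below 0.007 m and z of beaker_3 in the frame of beaker_base between 0.0245 and 0.0325 m) or (horizontal distance between beaker_3 and beaker_b below 0.007 m and z of beaker_3 in the frame of beaker_b between 0.0245 and 0.0325 m) or (horizontal distance between beaker_3 and beaker_1 below 0.007 m and z of beaker_3 in the frame of beaker_1 between 0.0245 and 0.0325 m) or (horizontal distance between beaker_3 and beaker_2 below 0.007 m and z of beaker_3 in the frame of beaker_2 between 0.0245 and 0.0325 m) or (horizontal distance between beaker_3 and beaker_4 below 0.007 m and z of beaker_3 in the frame of beaker_4 between 0.0245 and 0.0325 m)) and contact force between the fingers and beaker_3 below 0.1 N and ((horizontal distance between beaker_4 and beaker_base below 0.007 m and z of beaker_4 in the frame of beaker_base between 0.0245 and 0.0325 m) or (horizontal distance between beaker_4 and beaker_b below 0.007 m and z of beaker_4 in the frame of beaker_b between 0.0245 and 0.0325 m) or (horizontal distance between beaker_4 and beaker_1 below 0.007 m and z of beaker_4 in the frame of beaker_1 between 0.0245 and 0.0325 m) or (horizontal distance between beaker_4 and beaker_2 below 0.007 m and z of beaker_4 in the frame of beaker_2 between 0.0245 and 0.0325 m) or (horizontal distance between beaker_4 and beaker_3 below 0.007 m and z of beaker_4 in the frame of beaker_3 between 0.0245 and 0.0325 m)) and contact force between the fingers and beaker_4 below 0.1 N and horizontal distance between beaker_base and holder below 0.012 m and height (world z) of beaker_base below 0.012 m), for 0.2 s.
3. the lid closes the top beaker (((horizontal distance between lid and beaker_base below 0.007 m and z of lid in the frame of beaker_base between 0.068 and 0.077 m) or (horizontal distance between lid and beaker_b below 0.007 m and z of lid in the frame of beaker_b between 0.068 and 0.077 m) or (horizontal distance between lid and beaker_1 below 0.007 m and z of lid in the frame of beaker_1 between 0.068 and 0.077 m) or (horizontal distance between lid and beaker_2 below 0.007 m and z of lid in the frame of beaker_2 between 0.068 and 0.077 m) or (horizontal distance between lid and beaker_3 below 0.007 m and z of lid in the frame of beaker_3 between 0.068 and 0.077 m) or (horizontal distance between lid and beaker_4 below 0.007 m and z of lid in the frame of beaker_4 between 0.068 and 0.077 m)) and horizontal distance between lid and beaker_base below 0.018 m and angle between lid's own z axis and vertical below 0.08 rad and contact force between the fingers and lid below 0.1 N), for 0.2 s.
At the end, for the whole second after the job is handed in: Bottles upright on the crate floor; base beaker upright in the holder (12 mm of centre); each other beaker 28.5 +- 4 mm above another, within 7 mm of its axis and 15 mm of the base's, tilt under 0.08 rad; lid 68 to 77 mm above the top beaker's origin, centred to 7 mm, level; all released, at rest (all of step 1 and all of step 2 and all of step 3 and linear speed of each of beaker_base, beaker_b, beaker_1, beaker_2, beaker_3, beaker_4, lid, bottle_a, bottle_b below 0.02 m/s); the robot touches nothing.
It fails at once if a bystander (spray bottle, stout amber bottle, tin) is moved more than 30 mm (distance of any of spray, amber, tin from where it was at the start of the episode above 0.03 m).
It fails at once if a slim bottle is tipped by more than 0.9 rad (angle between any of bottle_a, bottle_b's own z axis and vertical above 0.9 rad).
Of beaker_1, beaker_2, beaker_3, beaker_4 only 2 to 4 are there at a start; the rules pass over those that are not, and their reading is None.
At some moment in a run one of lid may be knocked a few centimetres aside while the robot is not near it.
It also fails if it takes over 210 s, if anything falls off the work surface, if the arm or the gripper's body presses on something with over 40 N, if the wrist force passes 120 N, or if a joint passes its speed limit or range.

## Working session

There is one attempt and no reset: what is moved stays moved. The work goes in short steps, Python scripts to look and compute and a tool call to move; the robot and the scene stay as the last step left them, time stands still between calls to the robot, and variables do not carry over. Pictures are saved under pics/ and viewed, about 12 in all and at most 16, crops included, and the job is handed in when it is done.

Besides the shell and the picture viewer there is one more tool, called after "Emit:" as name(argument=value, ...), one argument or row to a line, values as JSON. send_rows: Moves the arm, as the interface text tells. Shift numbers are shares of 150 mm and turn numbers shares of 180 degrees, none past 1 either way. Its arguments: {"type":"object","properties":{"deltas":{"type":"array","items":{"type":"array","items":{"type":"number"}}},"squeeze":{"type":"number"}},"required":["deltas"]}

```bash
mkdir -p pics; ls
cat > h.py <<'E'
import numpy as np, cv2
from bench import r
def grab(n,save=None):
    f=r.grab_frame(n); im=cv2.cvtColor(f['pixels'],cv2.COLOR_RGB2BGR)
    if save: cv2.imwrite('pics/'+save,im)
    return im,f
def ray(f,u,v):
    R=cv2.Rodrigues(np.array(f['rvec'],float))[0]; t=np.array(f['tvec'],float).ravel()
    d=R.T@np.linalg.solve(np.array(f['camera_matrix'],float),[u,v,1.]); return -R.T@t,d
def plane(f,u,v,z):
    c,d=ray(f,u,v); return c+d*(z-c[2])/d[2]
def proj(f,p):
    return cv2.projectPoints(np.array([p],float),np.array(f['rvec'],float),np.array(f['tvec'],float),np.array(f['camera_matrix'],float),None)[0].ravel()
E
python3 - <<'E'
from h import *
for n in('top','side'):
    im,f=grab(n,n+'0.png'); c,d=ray(f,280,210); print(n,c.round(3),d.round(3),f['camera_matrix'])
o=r.get_obs(); print({k:np.round(v,3) for k,v in o.items()})
R=cv2.Rodrigues(np.array(o['orientation']))[0]; print(R.round(3))
E
```

```text
pics
top [ 0.416 -0.011  1.084] [ 0.192  0.025 -0.981] [[447.41744922   0.         287.91725249]
 [  0.         447.41744922 210.19767996]
 [  0.           0.           1.        ]]
side [ 0.107 -0.825  0.678] [ 0.47   0.691 -0.55 ] [[451.63519026   0.         276.39841325]
 [  0.         451.63519026 207.93676315]
 [  0.           0.           1.        ]]
{'clock': np.float64(0.1), 'joints': array([-1.314,  0.478,  0.022,  1.556, -0.012,  1.109, -0.083]), 'qvel': array([-0.001, -0.001,  0.001, -0.005, -0.001,  0.001, -0.   ]), 'tau': array([ 6.0000e-03, -5.9776e+01,  1.6140e+00, -2.8195e+01,  1.3000e-02,
        5.0000e-03, -0.0000e+00]), 'tcp_pos': array([0.241, 0.63 , 0.241]), 'orientation': array([-5.700e-01, -3.089e+00,  3.000e-03]), 'contact_force': array([-0.108,  0.533, -0.229]), 'moment': array([-0.011,  0.   , -0.01 ]), 'grip_width': np.float64(0.085)}
[[-0.934  0.357 -0.   ]
 [ 0.357  0.934 -0.002]
 [-0.    -0.002 -1.   ]]
```

View pics/top0.png

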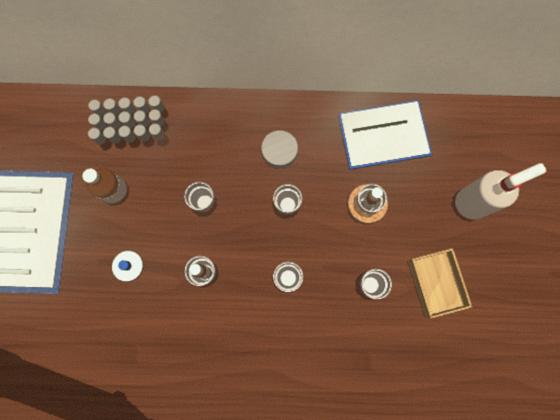

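View pics/side0.png

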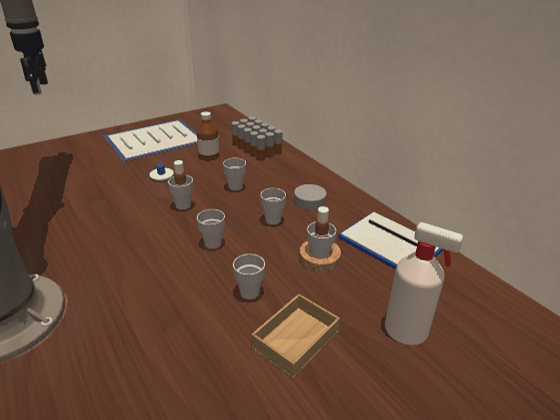

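```bash
cat > m.py <<'E'
from h import *
def rim(im,f,u,v,R0,z,s=6,w=28):
    """circle near pixel u,v of metric radius R0 at height z: Hough in an upscaled crop"""
    x0,y0=int(u)-w,int(v)-w
    c=cv2.resize(im[y0:y0+2*w,x0:x0+2*w],None,fx=s,fy=s,interpolation=cv2.INTER_CUBIC)
    cam=ray(f,0,0)[0]; P=plane(f,u,v,z); rp=f['camera_matrix'][0][0]*R0/np.linalg.norm(cam-P)*s
    H=cv2.HoughCircles(cv2.cvtColor(c,cv2.COLOR_BGR2GRAY),cv2.HOUGH_GRADIENT,1,20,param1=120,param2=12,minRadius=int(rp*.95),maxRadius=int(rp*1.07)+1)
    if H is None: return None,c,rp/s
    b=H[0][0]; cv2.circle(c,(int(b[0]),int(b[1])),int(b[2]),(0,255,0),1)
    px=((b[0]+.5)/s-.5+x0,(b[1]+.5)/s-.5+y0)
    return px,c,(rp/s,b[2]/s)
E
python3 - <<'E'
from m import *
im=cv2.imread('pics/top0.png'); 
f=r.grab_frame('top'); g=r.grab_frame('side'); sd=cv2.cvtColor(g['pixels'],cv2.COLOR_RGB2BGR)
T=dict(b1=(200,196,.033,.08),b2=(287,199,.033,.08),b3=(288,277,.033,.08),b4=(376,284,.033,.08),bb=(200,271,.033,.08),base=(370,200,.033,.086),lid=(127,266,.036,.012),hold=(368,204,.048,.026),tin=(280,148,.045,.03))
C=[]
for k,(u,v,R0,z) in T.items():
    p,c,rr=rim(im,f,u,v,R0,z); C.append(c)
    if p is None: print(k,None);continue
    P=plane(f,*p,z); print(k,np.round(p,1),P.round(4),np.round(rr,2))
    for a in np.linspace(0,6.28,40):
        q=proj(g,P+R0*np.array([np.cos(a),np.sin(a),0])); cv2.circle(sd,tuple(int(round(x*8)) for x in q),4,(0,255,0),-1,shift=3)
C=C[:8]
m=np.vstack([np.hstack([cv2.resize(x,(200,200)) for x in C[:4]]),np.hstack([cv2.resize(x,(200,200)) for x in C[4:]])])
cv2.imwrite('pics/rims.png',m); cv2.imwrite('pics/sideov.png',cv2.resize(sd[100:380,130:450],None,fx=2.1,fy=2.1,interpolation=cv2.INTER_CUBIC))
# crate
hsv=cv2.cvtColor(im,cv2.COLOR_BGR2HSV)
mk=((hsv[...,0]>12)&(hsv[...,0]<28)&(hsv[...,1]>80)&(hsv[...,2]>60)).astype(np.uint8); mk[:,:400]=0;mk[:240]=0
mk=cv2.morphologyEx(mk,cv2.MORPH_OPEN,np.ones((3,3)))
cs=max(cv2.findContours(mk,0,2)[0],key=cv2.contourArea); bx=cv2.boxPoints(cv2.minAreaRect(cs)); print('crate',bx.round(1).tolist(),[plane(f,*b,.04)[:2].round(3).tolist() for b in bx])
E
```

```text
b1 [198.  194.8] [0.6428 0.2041 0.08  ] [14.06 14.67]
b2 [286.2 197.8] [0.6416 0.0008 0.08  ] [14.35 13.75]
b3 [287.7 276.5] [ 0.4626 -0.0079  0.08  ] [14.69 15.1 ]
b4 [376.  283.3] [ 0.4534 -0.204   0.08  ] [14.43 15.03]
bb [198.8 270.8] [0.4693 0.1904 0.08  ] [14.4  14.85]
base [371.  197.7] [ 0.6463 -0.193   0.086 ] [14.21 13.63]
lid [126.8 265.2] [0.4813 0.3768 0.012 ] [14.1  15.07]
hold [368.2 202. ] [ 0.6492 -0.197   0.026 ] [19.55 20.27]
tin [279. 147.] [0.7809 0.023  0.03  ] [18.05 17.8 ]
crate [[405.8999938964844, 259.70001220703125], [452.1000061035156, 244.3000030517578], [472.8999938964844, 306.70001220703125], [426.70001220703125, 322.1000061035156]] [[0.511, -0.282], [0.55, -0.391], [0.409, -0.432], [0.371, -0.326]]
```

View pics/rims.png

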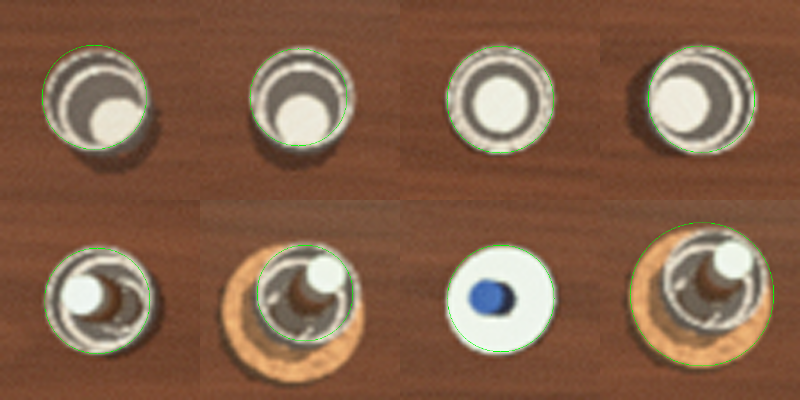

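View pics/sideov.png

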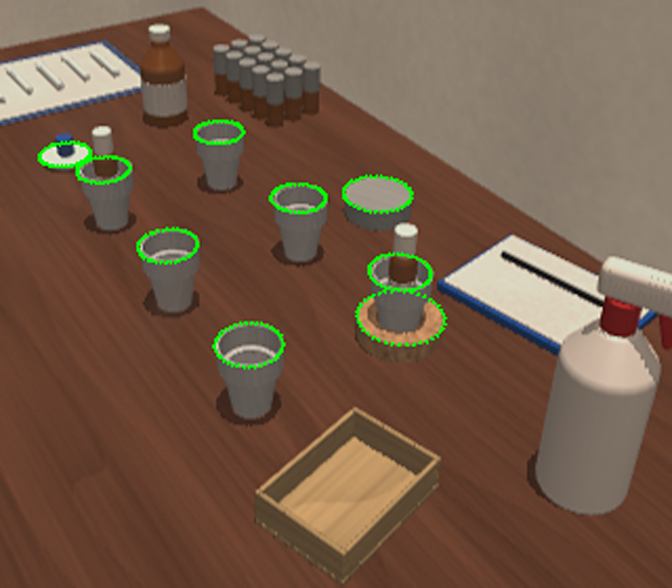

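Run:
```python
from m import *
im=cv2.imread('pics/top0.png'); f=r.grab_frame('top'); g=r.grab_frame('side'); sd=cv2.imread('pics/side0.png')
def white(im,u,v,w=14):
    h=cv2.cvtColor(im,cv2.COLOR_BGR2HSV); 
    c=im[v-w:v+w,u-w:u+w].min(2); m=(c>205).astype(np.uint8)
    n,l,s,ce=cv2.connectedComponentsWithStats(m); 
    i=min(range(1,n),key=lambda i:np.hypot(*(ce[i]-w))-s[i,4]*.1); x,y,ww,hh,a=s[i]
    return ce[i][0]+u-w,ce[i][1]+v-w,(x+u-w,y+v-w,ww,hh,a)
for k,u,v,z in(('bb',195,270,.135),('ba',375,194,.141)):
    a=white(im,u,v); print(k,a,plane(f,a[0],a[1],z).round(4))
for u,v in((179,167),(323,213)): print(white(sd,u,v))
for k,P in dict(bb=(.4693,.1904,.135),ba=(.6463,-.193,.141)).items(): print(k,proj(f,P),proj(g,P))
print('spray',plane(f,498,190,.2),plane(f,470,208,0))
# crate wire
u=np.array([.954,.30,0]);v=np.array([-.30,.954,0]);
big=cv2.resize(sd,None,fx=2,fy=2); tb=cv2.resize(im,None,fx=2,fy=2)
for I,F in((big,f:=f) if 0 else (tb,f),(big,g)):
  for z in(0,.04):
    q=[(proj(F,np.array([.463,-.366,z])+a*.07*u+b*.05*v)*2+.5).astype(int) for a,b in((1,1),(1,-1),(-1,-1),(-1,1))]
    cv2.polylines(I,[np.array(q)],True,(0,255,0) if z else (255,0,0),1)
cv2.imwrite('pics/crate.png',np.hstack([tb[440:680,770:990],big[580:820,460:720]]))
```

```text
bb (np.float64(194.22222222222223), np.float64(269.2111111111111), (np.int32(190), np.int32(264), np.int32(10), np.int32(12), np.int32(90))) [0.4695 0.1893 0.135 ]
ba (np.float64(376.76), np.float64(192.30666666666667), (np.int32(372), np.int32(188), np.int32(10), np.int32(10), np.int32(75))) [ 0.6458 -0.1956  0.141 ]
(np.float64(180.5), np.float64(161.5), (np.int32(180), np.int32(161), np.int32(2), np.int32(2), np.int32(2)))
(np.float64(323.5), np.float64(211.0), (np.int32(323), np.int32(211), np.int32(2), np.int32(1), np.int32(2)))
bb [193.69712582 269.28432886] [176.39759891 161.81581571]
ba [375.57145726 192.06897711] [321.54010863 208.34641175]
spray [ 0.64343156 -0.43010286  0.2       ] [ 0.64703744 -0.45292444  0.        ]
```

View pics/crate.png

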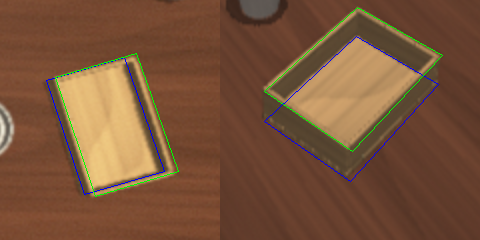

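Emit:
send_rows(
  deltas=[
    [1, 0, 0, 0, 0, 0, -0.116],
    [1, 0, 0, 0, 0, 0, -0.116],
    [1, 0, 0, 0, 0, 0, -0.116],
    [1, 0, 0, 0, 0, 0, -0.116],
    [1, 0, 0, 0, 0, 0, -0.116],
  ],
  squeeze=30,
)

```text
clock: 0.72
tcp_pos: [0.2409, 0.6305, 0.2422]
orientation: [-0.006, -3.141, -0.0]
contact_force: [0.5, -0.1, 0.1]
grip_width: 0.0853
```

Emit:
send_rows(
  deltas=[
    [1, -0.508, -0.98, 0, 0, 0, 0],
    [1, -0.508, -0.98, 0, 0, 0, 0],
    [1, -0.508, -0.98, 0, 0, 0, 0],
    [1, -0.508, -0.98, 0, 0, 0, 0],
    [1, -0.508, -0.98, 0, 0, 0, 0],
  ],
)

```text
clock: 1.13
tcp_pos: [0.323, 0.4753, 0.2423]
orientation: [0.024, 3.139, -0.007]
contact_force: [1.2, -0.3, 0.2]
grip_width: 0.0851
```

Emit:
send_rows(
  deltas=[
    [1, -0.508, -0.98, 0, 0, 0, 0],
    [1, -0.508, -0.98, 0, 0, 0, 0],
    [1, -0.508, -0.98, 0, 0, 0, 0],
    [1, -0.508, -0.98, 0, 0, 0, 0],
    [1, -0.508, -0.98, 0, 0, 0, 0],
  ],
)

```text
clock: 1.55
tcp_pos: [0.3976, 0.3283, 0.2425]
orientation: [0.024, 3.14, -0.006]
contact_force: [-0.1, -0.4, -0.2]
grip_width: 0.085
```

Emit:
send_rows(
  deltas=[
    [1, -0.508, -0.98, 0, 0, 0, 0],
    [1, -0.508, -0.98, 0, 0, 0, 0],
    [1, -0.508, -0.98, 0, 0, 0, 0],
    [1, -0.508, -0.98, 0, 0, 0, 0],
    [1, -0.508, -0.98, 0, 0, 0, 0],
    [1, -0.508, -0.98, 0, 0, 0, 0],
    [1, -0.508, -0.98, 0, 0, 0, 0],
  ],
)

```text
clock: 2.13
tcp_pos: [0.4691, 0.1904, 0.2424]
orientation: [-0.004, -3.141, -0.001]
contact_force: [-0.3, 0.8, -0.1]
grip_width: 0.0857
```

Emit:
send_rows(
  deltas=[
    [1, 0, 0, 0.2, 0, 0, 0],
    [1, 0, 0, 0.4, 0, 0, 0],
    [1, 0, 0, 0.6, 0, 0, 0],
    [1, 0, 0, 0.75, 0, 0, 0],
    [1, 0, 0, 0.86, 0, 0, 0],
    [1, 0, 0, 0.86, 0, 0, 0],
    [1, 0, 0, 0.86, 0, 0, 0],
  ],
)

```text
clock: 2.72
tcp_pos: [0.4683, 0.191, 0.1129]
orientation: [0.002, -3.14, 0.001]
contact_force: [0.7, 0.4, 0.3]
grip_width: 0.0851
```

Emit:
send_rows(
  deltas=[
    [0, 0, 0, 0, 0, 0, 0],
    [0, 0, 0, 0, 0, 0, 0],
    [0, 0, 0, 0, 0, 0, 0],
    [0, 0, 0, 0, 0, 0, 0],
    [0, 0, 0, 0, 0, 0, 0],
    [0, 0, 0, 0, 0, 0, 0],
    [0, 0, 0, 0, 0, 0, 0],
    [0, 0, 0, 0, 0, 0, 0],
    [0, 0, 0, 0, 0, 0, 0],
    [0, 0, 0, 0, 0, 0, 0],
  ],
  squeeze=40,
)

```text
clock: 3.55
tcp_pos: [0.4698, 0.1899, 0.114]
orientation: [0.001, 3.14, 0.001]
contact_force: [-0.8, -1.2, 5.3]
grip_width: 0.023
```

Emit:
send_rows(
  deltas=[
    [0, 0, 0, -0.07, 0, 0, 0],
    [0, 0, 0, -0.15, 0, 0, 0],
    [0, 0, 0, -0.25, 0, 0, 0],
    [0, 0, 0, -0.35, 0, 0, 0],
    [0, 0, 0, -0.45, 0, 0, 0],
    [0, 0, 0, -0.55, 0, 0, 0],
    [0, 0, 0, -0.65, 0, 0, 0],
    [0, 0, 0, -0.75, 0, 0, 0],
    [0, 0, 0, -0.8, 0, 0, 0],
    [0, 0, 0, -0.8, 0, 0, 0],
  ],
)

```text
clock: 4.38
tcp_pos: [0.47, 0.1897, 0.2351]
orientation: [0.001, 3.139, 0.002]
contact_force: [0.9, 0.3, -1.4]
grip_width: 0.0228
```

Run:
```python
from h import *
im,f=grab('side'); u=proj(f,[.469,.19,.15]).astype(int); print(u); cv2.imwrite('pics/lift1.png',cv2.resize(im[50:250,80:350],None,fx=2,fy=2))
```

```text
[175 156]
```

View pics/lift1.png

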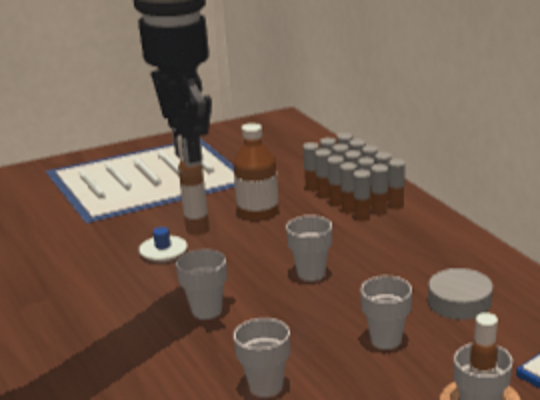

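Emit:
send_rows(
  deltas=[
    [0, 0.008, -0.1, 0, 0, 0, 0],
    [0, 0.018, -0.3, 0, 0, 0, 0],
    [0, 0.033, -0.52, 0, 0, 0, 0],
    [0, 0.045, -0.74, 0, 0, 0, 0],
    [0, 0.058, -0.942, 0, 0, 0, 0],
  ],
)

```text
clock: 4.85
tcp_pos: [0.4593, 0.0462, 0.2321]
orientation: [-0.001, -3.139, 0.001]
contact_force: [0.3, -0.0, -1.4]
grip_width: 0.023
```

Emit:
send_rows(
  deltas=[
    [0, 0.015, -0.22, 0, 0, 0, 0],
    [0, 0.03, -0.44, 0, 0, 0, 0],
    [0, 0.04, -0.66, 0, 0, 0, 0],
    [0, 0.058, -0.942, 0, 0, 0, 0],
  ],
)

```text
clock: 5.18
tcp_pos: [0.4509, -0.0925, 0.2323]
orientation: [0.003, -3.14, -0.001]
contact_force: [1.2, -0.0, -1.3]
grip_width: 0.0227
```

Emit:
send_rows(
  deltas=[
    [0, 0.015, -0.22, 0, 0, 0, 0],
    [0, 0.03, -0.44, 0, 0, 0, 0],
    [0, 0.04, -0.66, 0, 0, 0, 0],
    [0, 0.058, -0.942, 0, 0, 0, 0],
  ],
)

```text
clock: 5.52
tcp_pos: [0.4424, -0.2328, 0.2322]
orientation: [0.003, -3.14, -0.002]
contact_force: [1.7, 0.3, -1.8]
grip_width: 0.0231
```

Emit:
send_rows(
  deltas=[
    [0, 0.015, -0.22, 0, 0, 0, 0],
    [0, 0.03, -0.44, 0, 0, 0, 0],
    [0, 0.04, -0.66, 0, 0, 0, 0],
    [0, 0.05, -0.83, 0, 0, 0, 0],
    [0, 0.058, -0.942, 0, 0, 0, 0],
    [0, 0.058, -0.942, 0, 0, 0, 0],
    [0, 0.058, -0.942, 0, 0, 0, 0],
  ],
)

```text
clock: 6.1
tcp_pos: [0.4332, -0.3746, 0.232]
orientation: [-0.004, -3.139, -0.001]
contact_force: [0.1, 1.0, -1.2]
grip_width: 0.0229
```

Emit:
send_rows(
  deltas=[
    [0, 0, 0, 0.1, 0, 0, 0],
    [0, 0, 0, 0.2, 0, 0, 0],
    [0, 0, 0, 0.3, 0, 0, 0],
    [0, 0, 0, 0.4, 0, 0, 0],
    [0, 0, 0, 0.5, 0, 0, 0],
    [0, 0, 0, 0.6, 0, 0, 0],
    [0, 0, 0, 0.68, 0, 0, 0],
    [0, 0, 0, 0.73, 0, 0, 0],
    [0, 0, 0, 0.76, 0, 0, 0],
    [0, 0, 0, 0.775, 0, 0, 0],
    [0, 0, 0, 0.785, 0, 0, 0],
    [0, 0, 0, 0.785, 0, 0, 0],
  ],
)

```text
clock: 7.1
tcp_pos: [0.4345, -0.3744, 0.1158]
orientation: [0.001, 3.141, -0.0]
contact_force: [-0.4, -0.3, -0.5]
grip_width: 0.0226
```

Run:
```python
from h import *
a,f=grab('side'); b,g=grab('top'); cv2.imwrite('pics/crate1.png',np.hstack([cv2.resize(a[200:380,200:400],None,fx=2,fy=2),cv2.resize(b[190:370,350:550],None,fx=2,fy=2)]))
```

```text
(no output)
```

View pics/crate1.png

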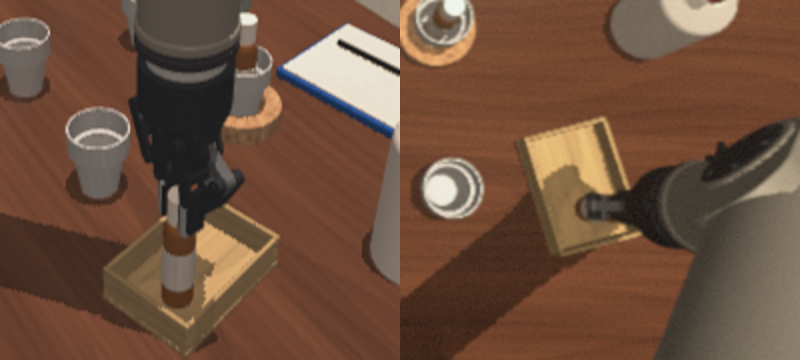

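Emit:
send_rows(
  deltas=[
    [0, 0, 0, 0.007, 0, 0, 0],
    [0, 0, 0, 0.013, 0, 0, 0],
    [0, 0, 0, 0.013, 0, 0, 0],
  ],
)

```text
clock: 7.45
tcp_pos: [0.4347, -0.3745, 0.1141]
orientation: [0.001, 3.141, -0.001]
contact_force: [-0.7, -0.3, 2.4]
grip_width: 0.0228
```

Emit:
send_rows(
  deltas=[
    [0.1, 0, 0, 0, 0, 0, 0],
    [0.25, 0, 0, 0, 0, 0, 0],
    [0.4, 0, 0, 0, 0, 0, 0],
    [0.6, 0, 0, 0, 0, 0, 0],
    [0.7, 0, 0, 0, 0, 0, 0],
    [0.7, 0, 0, 0, 0, 0, 0],
  ],
)

```text
clock: 7.95
tcp_pos: [0.4342, -0.3741, 0.1134]
orientation: [-0.001, -3.141, -0.0]
contact_force: [-0.1, 0.4, 0.0]
grip_width: 0.0596
```

Emit:
send_rows(
  deltas=[
    [0.7, 0, 0, -0.1, 0, 0, 0],
    [0.7, 0, 0, -0.3, 0, 0, 0],
    [0.7, 0, 0, -0.5, 0, 0, 0],
    [0.7, 0, 0, -0.7, 0, 0, 0],
    [0.7, 0, 0, -0.85, 0, 0, 0],
    [0.7, 0, 0, -0.85, 0, 0, 0],
  ],
)

```text
clock: 8.45
tcp_pos: [0.4361, -0.3763, 0.246]
orientation: [0.001, 3.135, -0.007]
contact_force: [-0.7, -1.4, 0.4]
grip_width: 0.0601
```

Emit:
send_rows(
  deltas=[
    [0.9, -0.706, 0.597, 0, 0, 0, 0],
    [0.9, -0.706, 0.597, 0, 0, 0, 0],
    [0.9, -0.706, 0.597, 0, 0, 0, 0],
    [0.9, -0.706, 0.597, 0, 0, 0, 0],
  ],
)

```text
clock: 8.78
tcp_pos: [0.5454, -0.2782, 0.24]
orientation: [-0.012, 3.14, 0.005]
contact_force: [-0.1, 1.4, -0.1]
grip_width: 0.077
```

Emit:
send_rows(
  deltas=[
    [0.9, -0.706, 0.597, 0, 0, 0, 0],
    [0.9, -0.706, 0.597, 0, 0, 0, 0],
    [0.9, -0.706, 0.597, 0, 0, 0, 0],
    [0.9, -0.706, 0.597, 0, 0, 0, 0],
    [0.9, -0.706, 0.597, 0, 0, 0, 0],
    [0.9, -0.706, 0.597, 0, 0, 0, 0],
    [0.9, -0.706, 0.597, 0, 0, 0, 0],
  ],
)

```text
clock: 9.37
tcp_pos: [0.6448, -0.1969, 0.2406]
orientation: [-0.004, -3.14, 0.001]
contact_force: [-0.3, -0.4, 0.1]
grip_width: 0.0764
```

Emit:
send_rows(
  deltas=[
    [1, 0, 0, 0.2, 0, 0, 0],
    [1, 0, 0, 0.4, 0, 0, 0],
    [1, 0, 0, 0.6, 0, 0, 0],
    [1, 0, 0, 0.75, 0, 0, 0],
    [1, 0, 0, 0.807, 0, 0, 0],
    [1, 0, 0, 0.807, 0, 0, 0],
    [1, 0, 0, 0.807, 0, 0, 0],
  ],
)

```text
clock: 9.95
tcp_pos: [0.6459, -0.1967, 0.121]
orientation: [0.003, 3.141, -0.001]
contact_force: [0.4, -0.7, 1.5]
grip_width: 0.0855
```

Emit:
send_rows(
  deltas=[
    [0, 0, 0, 0, 0, 0, 0],
    [0, 0, 0, 0, 0, 0, 0],
    [0, 0, 0, 0, 0, 0, 0],
    [0, 0, 0, 0, 0, 0, 0],
    [0, 0, 0, 0, 0, 0, 0],
    [0, 0, 0, 0, 0, 0, 0],
    [0, 0, 0, 0, 0, 0, 0],
    [0, 0, 0, 0, 0, 0, 0],
    [0, 0, 0, 0, 0, 0, 0],
    [0, 0, 0, 0, 0, 0, 0],
  ],
  squeeze=40,
)

```text
clock: 10.78
tcp_pos: [0.6467, -0.1952, 0.1207]
orientation: [0.0, 3.14, 0.0]
contact_force: [-1.2, -0.1, 6.0]
grip_width: 0.0228
```

Run:
```python
from h import *
a,f=grab('side'); cv2.imwrite('pics/s2.png',cv2.resize(a[130:380,180:480],None,fx=2,fy=2))
```

```text
(no output)
```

View pics/s2.png

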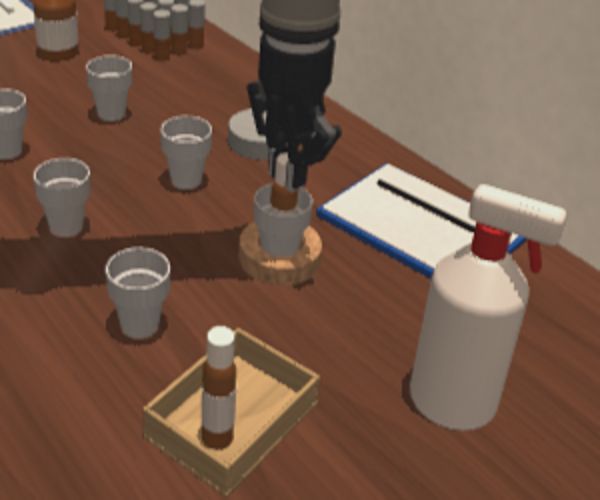

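Emit:
send_rows(
  deltas=[
    [0, 0, 0, -0.07, 0, 0, 0],
    [0, 0, 0, -0.15, 0, 0, 0],
    [0, 0, 0, -0.25, 0, 0, 0],
    [0, 0, 0, -0.35, 0, 0, 0],
    [0, 0, 0, -0.45, 0, 0, 0],
    [0, 0, 0, -0.55, 0, 0, 0],
    [0, 0, 0, -0.65, 0, 0, 0],
    [0, 0, 0, -0.75, 0, 0, 0],
    [0, 0, 0, -0.81, 0, 0, 0],
    [0, 0, 0, -0.81, 0, 0, 0],
  ],
)

```text
clock: 11.67
tcp_pos: [0.6472, -0.1959, 0.2445]
orientation: [0.001, 3.137, -0.002]
contact_force: [0.5, -0.7, -0.9]
grip_width: 0.0226
```

Emit:
send_rows(
  deltas=[
    [0, 0.05, -0.05, 0, 0, 0, 0],
    [0, 0.14, -0.15, 0, 0, 0, 0],
    [0, 0.26, -0.28, 0, 0, 0, 0],
    [0, 0.38, -0.4, 0, 0, 0, 0],
    [0, 0.513, -0.54, 0, 0, 0, 0],
  ],
)

```text
clock: 12.08
tcp_pos: [0.5673, -0.2765, 0.24]
orientation: [0.001, -3.139, -0.001]
contact_force: [0.2, 0.0, -1.7]
grip_width: 0.0228
```

Emit:
send_rows(
  deltas=[
    [0, 0.13, -0.14, 0, 0, 0, 0],
    [0, 0.25, -0.26, 0, 0, 0, 0],
    [0, 0.36, -0.38, 0, 0, 0, 0],
    [0, 0.45, -0.47, 0, 0, 0, 0],
    [0, 0.513, -0.54, 0, 0, 0, 0],
    [0, 0.513, -0.54, 0, 0, 0, 0],
    [0, 0.513, -0.54, 0, 0, 0, 0],
  ],
)

```text
clock: 12.67
tcp_pos: [0.4914, -0.3574, 0.241]
orientation: [-0.003, -3.141, -0.001]
contact_force: [1.0, 0.3, -1.4]
grip_width: 0.0227
```

Emit:
send_rows(
  deltas=[
    [0, 0, 0, 0.1, 0, 0, 0],
    [0, 0, 0, 0.2, 0, 0, 0],
    [0, 0, 0, 0.3, 0, 0, 0],
    [0, 0, 0, 0.4, 0, 0, 0],
    [0, 0, 0, 0.5, 0, 0, 0],
    [0, 0, 0, 0.6, 0, 0, 0],
    [0, 0, 0, 0.7, 0, 0, 0],
    [0, 0, 0, 0.77, 0, 0, 0],
    [0, 0, 0, 0.81, 0, 0, 0],
    [0, 0, 0, 0.83, 0, 0, 0],
    [0, 0, 0, 0.84, 0, 0, 0],
    [0, 0, 0, 0.848, 0, 0, 0],
    [0, 0, 0, 0.855, 0, 0, 0],
    [0, 0, 0, 0.855, 0, 0, 0],
  ],
)

```text
clock: 13.83
tcp_pos: [0.4931, -0.3575, 0.1147]
orientation: [0.001, 3.14, -0.001]
contact_force: [-1.0, 1.7, 5.0]
grip_width: 0.0229
```

Run:
```python
from h import *
a,f=grab('side'); cv2.imwrite('pics/s3.png',cv2.resize(a[180:380,180:400],None,fx=2,fy=2))
```

```text
(no output)
```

View pics/s3.png

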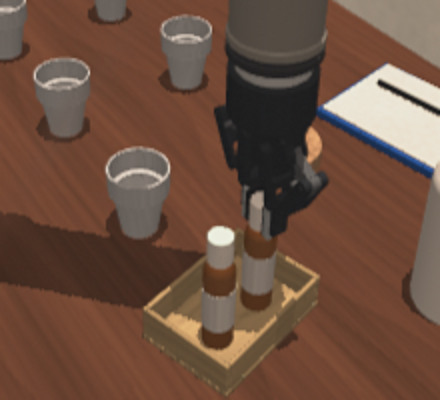

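Emit:
send_rows(
  deltas=[
    [0.1, 0, 0, 0, 0, 0, 0],
    [0.25, 0, 0, 0, 0, 0, 0],
    [0.4, 0, 0, 0, 0, 0, 0],
    [0.6, 0, 0, 0, 0, 0, 0],
    [0.7, 0, 0, 0, 0, 0, 0],
    [0.7, 0, 0, 0, 0, 0, 0],
  ],
)

```text
clock: 14.38
tcp_pos: [0.4922, -0.3572, 0.1133]
orientation: [0.001, 3.142, -0.0]
contact_force: [0.2, -0.0, -0.2]
grip_width: 0.0599
```

Emit:
send_rows(
  deltas=[
    [0.7, 0, 0, -0.1, 0, 0, 0],
    [0.7, 0, 0, -0.3, 0, 0, 0],
    [0.7, 0, 0, -0.5, 0, 0, 0],
    [0.7, 0, 0, -0.7, 0, 0, 0],
    [0.7, 0, 0, -0.85, 0, 0, 0],
    [0.7, 0, 0, -0.85, 0, 0, 0],
    [0.7, 0, 0, -0.85, 0, 0, 0],
  ],
)

```text
clock: 14.97
tcp_pos: [0.4928, -0.3576, 0.2421]
orientation: [0.001, 3.139, -0.002]
contact_force: [-0.3, 0.2, -0.1]
grip_width: 0.0599
```

```bash
cat >> m.py <<'E'
def mrim(im,f,P):
    """rim centre from the outline of the grey beaker: its image is hull(rim,foot); fit the rim's known circle to strong outer edges by a vote"""
    best=None
def blob(im,f,P,w=30):
    u,v=proj(f,P).astype(int); h=cv2.cvtColor(im,cv2.COLOR_BGR2HSV)
    m=((h[...,1]<75)&(h[...,2]>60)).astype(np.uint8)
    k=np.zeros_like(m); k[max(v-w,0):v+w,max(u-w,0):u+w]=1; m*=k
    c=max(cv2.findContours(cv2.morphologyEx(m,cv2.MORPH_CLOSE,np.ones((5,5))),0,2)[0],key=cv2.contourArea)
    return c,cv2.boundingRect(c)
def sil(P,f,lip=((0,.02),(.051,.028),(.051,.0325),(.08,.033))):
    a=np.linspace(0,2*np.pi,72); pts=[]
    for z,rr in lip: pts+= [proj(f,[P[0]+rr*np.cos(t),P[1]+rr*np.sin(t),P[2]+z]) for t in a]
    p=np.array(pts); return [p[:,0].min(),p[:,1].min(),p[:,0].max(),p[:,1].max()]
E
python3 - <<'E'
from m import *
im,f=grab('top','t4.png'); sd,g=grab('side')
for k,p in dict(b1=(.6428,.2041),b2=(.6406,-.0018),b3=(.4626,-.0079),b4=(.4534,-.204),bb=(.4693,.1904),base=(.6463,-.195)).items():
    z=.006 if k=='base' else 0; P=np.array([*p,z])
    for n,I,F in(('t',im,f),('s',sd,g)):
        try:
            c,(x,y,w,h)=blob(I,F,P+[0,0,.05]); s=sil(P,F); print(k,n,'meas-pred L,T,R,B',np.round([x-.5-s[0],y-.5-s[1],x+w-.5-s[2],y+h-.5-s[3]],1))
        except Exception as e: print(k,n,e)
E
```

```text
b1 t meas-pred L,T,R,B [-0.2  0.5  0.3  0.4]
b1 s meas-pred L,T,R,B [0.6 0.4 0.3 0.6]
b2 t meas-pred L,T,R,B [-0.5 -0.9 -0.1 -1. ]
b2 s meas-pred L,T,R,B [ 0.7 -0.2  0.8 -0. ]
b3 t meas-pred L,T,R,B [-0.3 -0.1 -0.  -0.1]
b3 s meas-pred L,T,R,B [ 1.2 -0.2  0.5 -0. ]
b4 t meas-pred L,T,R,B [0.2 0.2 0.6 1. ]
b4 s meas-pred L,T,R,B [ 0.6 -0.8  0.2 -0.5]
bb t meas-pred L,T,R,B [ 0.5 -0.5 -0.  -0.5]
bb s meas-pred L,T,R,B [-17.5 -10.8   1.5   0. ]
base t meas-pred L,T,R,B [ 0.7 -0.2  0.2 -0.5]
base s meas-pred L,T,R,B [ 1.1 -0.4 -3.7 -5.1]
```

Emit:
send_rows(
  deltas=[
    [0.7, 0.267, 1, 0, 0, 0, 0],
    [1, 0.267, 1, 0, 0, 0, 0],
    [1, 0.267, 1, 0, 0, 0, 0],
    [1, 0.267, 1, 0, 0, 0, 0],
    [1, 0.267, 1, 0, 0, 0, 0],
    [1, 0.267, 1, 0, 0, 0, 0],
  ],
)

```text
clock: 15.57
tcp_pos: [0.4515, -0.205, 0.2396]
orientation: [0.005, -3.139, -0.002]
contact_force: [0.3, -0.7, -0.0]
grip_width: 0.0856
```

Emit:
send_rows(
  deltas=[
    [1, 0, 0.013, 0.2, 0, 0, 0],
    [1, 0, 0.013, 0.4, 0, 0, 0],
    [1, 0, 0.013, 0.6, 0, 0, 0],
    [1, 0, 0.013, 0.75, 0, 0, 0],
    [1, 0, 0.013, 0.9, 0, 0, 0],
    [1, 0, 0.013, 0.9, 0, 0, 0],
  ],
)

```text
clock: 16.07
tcp_pos: [0.4492, -0.2056, 0.1015]
orientation: [-0.003, -3.133, -0.001]
contact_force: [-0.6, 0.3, 0.3]
grip_width: 0.0854
```

Emit:
send_rows(
  deltas=[
    [1, 0, 0, 0.1, 0, 0, 0],
    [1, 0, 0, 0.2, 0, 0, 0],
    [1, 0, 0, 0.263, 0, 0, 0],
    [1, 0, 0, 0.263, 0, 0, 0],
    [0.5, 0, 0, 0.263, 0, 0, 0],
    [0.5, 0, 0, 0.263, 0, 0, 0],
    [0.5, 0, 0, 0.263, 0, 0, 0],
    [0.5, 0, 0, 0.263, 0, 0, 0],
    [0.5, 0, 0, 0.263, 0, 0, 0],
    [0.5, 0, 0, 0.263, 0, 0, 0],
  ],
  squeeze=40,
)

```text
clock: 16.9
tcp_pos: [0.4531, -0.2056, 0.0676]
orientation: [0.001, 3.139, -0.001]
contact_force: [-1.1, -0.2, 6.7]
grip_width: 0.0645
```

Run:
```python
from h import *
a,f=grab('side'); cv2.imwrite('pics/s5.png',cv2.resize(a[180:340,180:400],None,fx=3,fy=3))
```

```text
(no output)
```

View pics/s5.png

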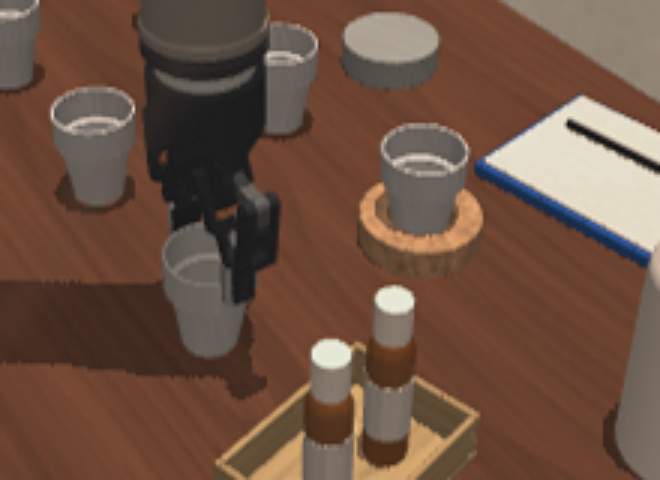

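Run:
```python
from h import *
f=r.grab_frame('side')
for y in(-.238,-.245):
  for z in(.03,.04,.05,.06): print(y,z,((proj(f,[.453,y,z])-180)*3).round(0))
```

```text
-0.238 0.03 [231. 334.]
-0.238 0.04 [231. 324.]
-0.238 0.05 [230. 313.]
-0.238 0.06 [230. 301.]
-0.245 0.03 [236. 341.]
-0.245 0.04 [236. 330.]
-0.245 0.05 [236. 319.]
-0.245 0.06 [236. 307.]
```

Emit:
send_rows(
  deltas=[
    [0.5, 0, 0, -0.07, 0, 0, 0],
    [0.5, 0, 0, -0.15, 0, 0, 0],
    [0.5, 0, 0, -0.25, 0, 0, 0],
    [0.5, 0, 0, -0.4, 0, 0, 0],
    [0.5, 0, 0, -0.55, 0, 0, 0],
    [0.5, 0, 0, -0.7, 0, 0, 0],
    [0.5, 0, 0, -0.85, 0, 0, 0],
    [0.5, 0, 0, -0.85, 0, 0, 0],
    [0.5, 0, 0, -0.85, 0, 0, 0],
  ],
)

```text
clock: 17.75
tcp_pos: [0.4529, -0.2054, 0.1955]
orientation: [0.001, 3.138, -0.0]
contact_force: [-0.4, 0.8, -1.0]
grip_width: 0.0649
```

Run:
```python
from m import *
a,f=grab('side'); cv2.imwrite('pics/s6.png',cv2.resize(a[140:300,180:400],None,fx=3,fy=3))
print(r.get_obs()['tcp_pos'], sil([.453,-.205,.1285],f))
```

```text
[ 0.45211142 -0.2050181   0.194241  ] [np.float64(229.05352142106378), np.float64(201.84750742361942), np.float64(264.2123186823027), np.float64(251.2744172887473)]
```

View pics/s6.png

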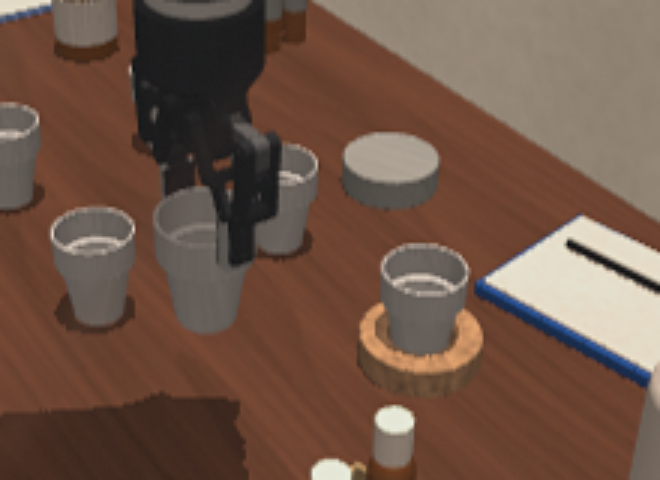

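Emit:
send_rows(
  deltas=[
    [0.5, -0.08, 0, 0, 0, 0, 0],
    [0.5, -0.22, 0.01, 0, 0, 0, 0],
    [0.5, -0.4, 0.02, 0, 0, 0, 0],
    [0.5, -0.55, 0.03, 0, 0, 0, 0],
    [0.5, -0.65, 0.03, 0, 0, 0, 0],
  ],
)

```text
clock: 18.22
tcp_pos: [0.5523, -0.1994, 0.1923]
orientation: [0.003, -3.141, -0.001]
contact_force: [0.5, -0.3, -0.2]
grip_width: 0.0647
```

Emit:
send_rows(
  deltas=[
    [0.5, -0.18, 0, 0, 0, 0, 0],
    [0.5, -0.36, 0.01, 0, 0, 0, 0],
    [0.5, -0.5, 0.02, 0, 0, 0, 0],
    [0.5, -0.6, 0.03, 0, 0, 0, 0],
    [0.5, -0.65, 0.03, 0, 0, 0, 0],
    [0.5, -0.65, 0.03, 0, 0, 0, 0],
    [0.5, -0.65, 0.03, 0, 0, 0, 0],
  ],
)

```text
clock: 18.8
tcp_pos: [0.6465, -0.1964, 0.1925]
orientation: [-0.001, -3.139, -0.0]
contact_force: [-0.3, -1.3, 0.4]
grip_width: 0.0648
```

Emit:
send_rows(
  deltas=[
    [0.5, 0, 0, 0.1, 0, 0, 0],
    [0.5, 0, 0, 0.2, 0, 0, 0],
    [0.5, 0, 0, 0.28, 0, 0, 0],
    [0.5, 0, 0, 0.35, 0, 0, 0],
    [0.5, 0, 0, 0.42, 0, 0, 0],
    [0.5, 0, 0, 0.48, 0, 0, 0],
    [0.5, 0, 0, 0.53, 0, 0, 0],
    [0.5, 0, 0, 0.57, 0, 0, 0],
    [0.5, 0, 0, 0.59, 0, 0, 0],
    [0.5, 0, 0, 0.6, 0, 0, 0],
    [0.5, 0, 0, 0.6, 0, 0, 0],
  ],
)

```text
clock: 19.72
tcp_pos: [0.6473, -0.1962, 0.1038]
orientation: [-0.001, -3.141, -0.0]
contact_force: [-1.0, -0.1, -0.8]
grip_width: 0.0649
```

Emit:
send_rows(
  deltas=[
    [0.5, 0, 0, 0.01, 0, 0, 0],
    [0.5, 0, 0, 0.02, 0, 0, 0],
    [0.5, 0, 0, 0.026, 0, 0, 0],
    [0.5, 0, 0, 0.026, 0, 0, 0],
  ],
)

```text
clock: 20.05
tcp_pos: [0.6487, -0.1976, 0.1024]
orientation: [0.001, 3.138, -0.002]
contact_force: [-2.1, -0.5, 9.6]
grip_width: 0.0648
```

Emit:
send_rows(
  deltas=[
    [0.8, 0, 0, 0, 0, 0, 0],
    [0.9, 0, 0, 0, 0, 0, 0],
    [1, 0, 0, 0, 0, 0, 0],
    [1, 0, 0, 0, 0, 0, 0],
    [1, 0, 0, -0.1, 0, 0, 0],
    [1, 0, 0, -0.2, 0, 0, 0],
    [1, 0, 0, -0.4, 0, 0, 0],
    [1, 0, 0, -0.6, 0, 0, 0],
    [1, 0, 0, -0.626, 0, 0, 0],
    [1, 0, 0, -0.626, 0, 0, 0],
    [1, 0, 0, -0.626, 0, 0, 0],
  ],
)

```text
clock: 20.97
tcp_pos: [0.647, -0.196, 0.1934]
orientation: [-0.0, -3.141, -0.001]
contact_force: [0.4, 0.4, -0.8]
grip_width: 0.085
```

Run:
```python
from m import *
im,f=grab('top'); sd,g=grab('side')
a=cv2.resize(sd[140:280,250:390],None,fx=2.8,fy=2.8); b=cv2.resize(im[140:280,300:440],None,fx=2.8,fy=2.8)
cv2.imwrite('pics/s7.png',np.hstack([a,b])); print(r.get_obs()['tcp_pos'])
for n,I,F in(('s',sd,g),('t',im,f)):
    c,(x,y,w,h)=blob(I,F,[.647,-.196,.09]); print(n,x,y,x+w,y+h,np.round(sil([.647,-.196,.0345],F,((.051,.0325),(.08,.033))),1))
```

```text
[ 0.64631115 -0.19576472  0.19213288]
s 294 197 351 257 [306.5 210.7 336.9 238.3]
t 349 167 402 227 [358.  180.2 389.5 211.4]
```

View pics/s7.png

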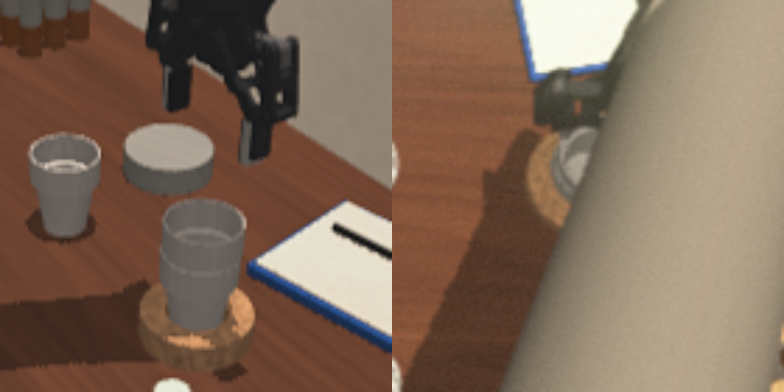

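Emit:
send_rows(
  deltas=[
    [1, 0.015, 0.2, 0, 0, 0, 0],
    [1, 0.015, 0.45, 0, 0, 0, 0],
    [1, 0.015, 0.649, 0, 0, 0, 0],
  ],
)

```text
clock: 21.32
tcp_pos: [0.644, -0.097, 0.192]
orientation: [-0.002, -3.139, -0.001]
contact_force: [0.9, 0.1, -0.3]
grip_width: 0.0855
```

Emit:
send_rows(
  deltas=[
    [1, 0.015, 0.25, 0, 0, 0, 0],
    [1, 0.015, 0.45, 0, 0, 0, 0],
    [1, 0.015, 0.6, 0, 0, 0, 0],
    [1, 0.015, 0.649, 0, 0, 0, 0],
    [1, 0.015, 0.649, 0, 0, 0, 0],
    [1, 0.015, 0.649, 0, 0, 0, 0],
  ],
)

```text
clock: 21.82
tcp_pos: [0.6423, -0.0027, 0.193]
orientation: [-0.001, -3.14, 0.002]
contact_force: [-0.2, -1.1, 0.2]
grip_width: 0.0853
```

Emit:
send_rows(
  deltas=[
    [1, 0, 0, 0.2, 0, 0, 0],
    [1, 0, 0, 0.4, 0, 0, 0],
    [1, 0, 0, 0.6, 0, 0, 0],
    [1, 0, 0, 0.75, 0, 0, 0],
    [1, 0, 0, 0.85, 0, 0, 0],
    [1, 0, 0, 0.85, 0, 0, 0],
    [1, 0, 0, 0.85, 0, 0, 0],
    [0.5, 0, 0, 0.85, 0, 0, 0],
    [0.5, 0, 0, 0.85, 0, 0, 0],
    [0.5, 0, 0, 0.85, 0, 0, 0],
    [0.5, 0, 0, 0.85, 0, 0, 0],
    [0.5, 0, 0, 0.85, 0, 0, 0],
    [0.5, 0, 0, 0.85, 0, 0, 0],
  ],
  squeeze=40,
)

```text
clock: 22.9
tcp_pos: [0.6441, -0.0023, 0.0682]
orientation: [0.001, 3.138, -0.001]
contact_force: [-0.7, -1.3, 5.6]
grip_width: 0.0631
```

Emit:
send_rows(
  deltas=[
    [0.5, 0, 0, -0.07, 0, 0, 0],
    [0.5, 0, 0, -0.15, 0, 0, 0],
    [0.5, 0, 0, -0.25, 0, 0, 0],
    [0.5, 0, 0, -0.4, 0, 0, 0],
    [0.5, 0, 0, -0.55, 0, 0, 0],
    [0.5, 0, 0, -0.7, 0, 0, 0],
    [0.5, 0, 0, -0.85, 0, 0, 0],
    [0.5, 0, 0, -0.95, 0, 0, 0],
    [0.5, 0, 0, -0.95, 0, 0, 0],
    [0.5, 0, 0, -0.95, 0, 0, 0],
  ],
)

```text
clock: 23.73
tcp_pos: [0.6432, -0.0014, 0.2103]
orientation: [0.0, 3.139, 0.001]
contact_force: [-1.5, -0.5, -1.5]
grip_width: 0.0626
```

Run:
```python
from m import *
o=r.get_obs();t=o['tcp_pos'];print(t,o['contact_force'].round(1))
for n in('side','top'):
    I,F=grab(n); P=[t[0],t[1],t[2]-.066]
    c,(x,y,w,h)=blob(I,F,[P[0],P[1],P[2]+.03],32); print(n,x,y,x+w,y+h,np.round(sil(P,F),1))
```

```text
[ 0.64322144 -0.00140678  0.21031723] [-1.5 -0.5 -1.5]
side 240 128 287 177 [259.  136.2 286.9 175.6]
top 255 155 319 219 [270.3 165.1 303.6 200.2]
```

Run:
```python
from m import *
a,f=grab('side'); b,g=grab('top')
cv2.imwrite('pics/s8.png',np.hstack([cv2.resize(a[110:230,210:350],None,fx=2.8,fy=2.8),cv2.resize(b[130:250,220:360],None,fx=2.8,fy=2.8)]))
```

```text
(no output)
```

View pics/s8.png

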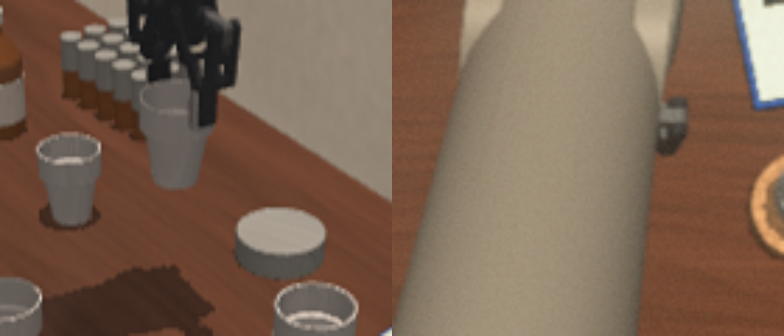

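Emit:
send_rows(
  deltas=[
    [0.5, 0, -0.08, 0, 0, 0, 0],
    [0.5, -0.01, -0.22, 0, 0, 0, 0],
    [0.5, -0.01, -0.4, 0, 0, 0, 0],
    [0.5, -0.015, -0.55, 0, 0, 0, 0],
    [0.5, -0.015, -0.649, 0, 0, 0, 0],
  ],
)

```text
clock: 24.35
tcp_pos: [0.6442, -0.1033, 0.2083]
orientation: [-0.006, -3.141, 0.003]
contact_force: [-0.3, -0.6, -1.1]
grip_width: 0.0632
```

Emit:
send_rows(
  deltas=[
    [0.5, 0, -0.2, 0, 0, 0, 0],
    [0.5, -0.01, -0.38, 0, 0, 0, 0],
    [0.5, -0.01, -0.52, 0, 0, 0, 0],
    [0.5, -0.015, -0.61, 0, 0, 0, 0],
    [0.5, -0.015, -0.649, 0, 0, 0, 0],
    [0.5, -0.015, -0.649, 0, 0, 0, 0],
    [0.5, -0.015, -0.649, 0, 0, 0, 0],
    [0.5, -0.015, -0.649, 0, 0, 0, 0],
  ],
)

```text
clock: 25.02
tcp_pos: [0.6476, -0.1939, 0.2085]
orientation: [0.003, -3.141, -0.002]
contact_force: [0.1, 0.4, -1.3]
grip_width: 0.0632
```

Emit:
send_rows(
  deltas=[
    [0.5, 0, 0, 0.08, 0, 0, 0],
    [0.5, 0, 0, 0.16, 0, 0, 0],
    [0.5, 0, 0, 0.23, 0, 0, 0],
    [0.5, 0, 0, 0.3, 0, 0, 0],
    [0.5, 0, 0, 0.36, 0, 0, 0],
    [0.5, 0, 0, 0.42, 0, 0, 0],
    [0.5, 0, 0, 0.47, 0, 0, 0],
    [0.5, 0, 0, 0.5, 0, 0, 0],
    [0.5, 0, 0, 0.51, 0, 0, 0],
    [0.5, 0, 0, 0.51, 0, 0, 0],
  ],
)

```text
clock: 25.85
tcp_pos: [0.6476, -0.1965, 0.1325]
orientation: [0.001, 3.141, -0.0]
contact_force: [0.7, 0.1, -0.8]
grip_width: 0.0627
```

Emit:
send_rows(
  deltas=[
    [0.5, 0, 0, 0.01, 0, 0, 0],
    [0.5, 0, 0, 0.02, 0, 0, 0],
    [0.5, 0, 0, 0.026, 0, 0, 0],
    [0.5, 0, 0, 0.026, 0, 0, 0],
  ],
)

```text
clock: 26.18
tcp_pos: [0.649, -0.1978, 0.1313]
orientation: [0.002, 3.137, -0.003]
contact_force: [-0.8, -0.4, 11.0]
grip_width: 0.0634
```

Emit:
send_rows(
  deltas=[
    [0.8, 0, 0, 0, 0, 0, 0],
    [0.9, 0, 0, 0, 0, 0, 0],
    [1, 0, 0, 0, 0, 0, 0],
    [1, 0, 0, 0, 0, 0, 0],
    [1, 0, 0, -0.1, 0, 0, 0],
    [1, 0, 0, -0.2, 0, 0, 0],
    [1, 0, 0, -0.4, 0, 0, 0],
    [1, 0, 0, -0.6, 0, 0, 0],
    [1, 0, 0, -0.626, 0, 0, 0],
    [1, 0, 0, -0.626, 0, 0, 0],
  ],
)

```text
clock: 27.02
tcp_pos: [0.6484, -0.1968, 0.2247]
orientation: [0.001, 3.137, -0.001]
contact_force: [0.8, -0.9, -0.5]
grip_width: 0.0856
```

Emit:
send_rows(
  deltas=[
    [1, 0.2, 0.2, 0, 0, 0, 0],
    [1, 0.4, 0.4, 0, 0, 0, 0],
    [1, 0.615, 0.628, 0, 0, 0, 0],
    [1, 0.615, 0.628, 0, 0, 0, 0],
  ],
)

```text
clock: 27.35
tcp_pos: [0.5494, -0.0964, 0.2196]
orientation: [0.007, -3.134, -0.006]
contact_force: [0.2, 0.4, -0.3]
grip_width: 0.0855
```

Emit:
send_rows(
  deltas=[
    [1, 0.2, 0.2, 0, 0, 0, 0],
    [1, 0.4, 0.4, 0, 0, 0, 0],
    [1, 0.615, 0.628, 0, 0, 0, 0],
    [1, 0.615, 0.628, 0, 0, 0, 0],
    [1, 0.615, 0.628, 0, 0, 0, 0],
    [1, 0.615, 0.628, 0, 0, 0, 0],
  ],
)

```text
clock: 27.85
tcp_pos: [0.4626, -0.0076, 0.2219]
orientation: [0.002, -3.141, 0.0]
contact_force: [0.4, -0.6, -0.1]
grip_width: 0.0859
```

Emit:
send_rows(
  deltas=[
    [1, 0, 0, 0.2, 0, 0, 0],
    [1, 0, 0, 0.4, 0, 0, 0],
    [1, 0, 0, 0.6, 0, 0, 0],
    [1, 0, 0, 0.75, 0, 0, 0],
    [1, 0, 0, 0.9, 0, 0, 0],
    [1, 0, 0, 0.9, 0, 0, 0],
  ],
)

```text
clock: 28.35
tcp_pos: [0.461, -0.0095, 0.0836]
orientation: [-0.004, -3.135, 0.004]
contact_force: [-0.7, -0.8, -0.2]
grip_width: 0.0854
```

Emit:
send_rows(
  deltas=[
    [1, 0, 0, 0.07, 0, 0, 0],
    [1, 0, 0, 0.14, 0, 0, 0],
    [1, 0, 0, 0.14, 0, 0, 0],
    [1, 0, 0, 0.14, 0, 0, 0],
    [0.5, 0, 0, 0.14, 0, 0, 0],
    [0.5, 0, 0, 0.14, 0, 0, 0],
    [0.5, 0, 0, 0.14, 0, 0, 0],
    [0.5, 0, 0, 0.14, 0, 0, 0],
    [0.5, 0, 0, 0.14, 0, 0, 0],
    [0.5, 0, 0, 0.14, 0, 0, 0],
  ],
)

```text
clock: 29.18
tcp_pos: [0.4638, -0.0076, 0.0676]
orientation: [0.0, 3.139, 0.001]
contact_force: [-0.5, 0.8, 7.1]
grip_width: 0.0646
```

Emit:
send_rows(
  deltas=[
    [0.5, 0, 0, -0.07, 0, 0, 0],
    [0.5, 0, 0, -0.15, 0, 0, 0],
    [0.5, 0, 0, -0.25, 0, 0, 0],
    [0.5, 0, 0, -0.4, 0, 0, 0],
    [0.5, 0, 0, -0.55, 0, 0, 0],
    [0.5, 0, 0, -0.7, 0, 0, 0],
    [0.5, 0, 0, -0.85, 0, 0, 0],
    [0.5, 0, 0, -0.95, 0, 0, 0],
    [0.5, 0, 0, -1, 0, 0, 0],
    [0.5, 0, 0, -1, 0, 0, 0],
  ],
)

```text
clock: 30.02
tcp_pos: [0.4637, -0.0077, 0.2184]
orientation: [0.001, 3.138, 0.002]
contact_force: [-0.5, 0.0, -1.9]
grip_width: 0.0645
```

Run:
```python
from m import *
o=r.get_obs();t=o['tcp_pos'];print(t,o['contact_force'].round(1))
I,F=grab('side','s9.png')
P=[.4626,-.0079,t[2]-.067]
c,(x,y,w,h)=blob(I,F,[P[0],P[1],P[2]+.03],32); print(x,y,x+w,y+h,np.round(sil(P,F),1))
# stack now: two on base
c,(x,y,w,h)=blob(I,F,[.647,-.196,.11],28); print('stack',x,y,x+w,y+h,np.round(sil([.647,-.196,.063],F),1))
I,F=grab('top')
c,(x,y,w,h)=blob(I,F,[.647,-.196,.11],28); print('stack',x,y,x+w,y+h,np.round(sil([.647,-.196,.063],F,((.08,.033),)),1))
```

```text
[ 0.46370107 -0.00770181  0.21839224] [-0.5  0.  -1.9]
174 146 238 210 [189.2 151.9 220.4 194.9]
stack 294 192 349 248 [307.1 200.1 338.  243. ]
stack 357 177 393 213 [361.9 176.8 392.4 206.5]
```

Emit:
send_rows(
  deltas=[
    [0.5, -0.05, -0.05, -0.133, 0, 0, 0],
    [0.5, -0.15, -0.15, -0.133, 0, 0, 0],
    [0.5, -0.28, -0.28, -0.133, 0, 0, 0],
    [0.5, -0.42, -0.43, -0.133, 0, 0, 0],
    [0.5, -0.55, -0.56, -0.133, 0, 0, 0],
    [0.5, -0.615, -0.628, -0.133, 0, 0, 0],
  ],
)

```text
clock: 30.62
tcp_pos: [0.556, -0.1047, 0.2348]
orientation: [-0.004, -3.14, 0.003]
contact_force: [-0.0, 1.1, -0.6]
grip_width: 0.0645
```

Emit:
send_rows(
  deltas=[
    [0.5, -0.15, -0.15, 0, 0, 0, 0],
    [0.5, -0.28, -0.28, 0, 0, 0, 0],
    [0.5, -0.42, -0.43, 0, 0, 0, 0],
    [0.5, -0.52, -0.53, 0, 0, 0, 0],
    [0.5, -0.59, -0.6, 0, 0, 0, 0],
    [0.5, -0.615, -0.628, 0, 0, 0, 0],
    [0.5, -0.615, -0.628, 0, 0, 0, 0],
    [0.5, -0.615, -0.628, 0, 0, 0, 0],
  ],
)

```text
clock: 31.28
tcp_pos: [0.6463, -0.1957, 0.2349]
orientation: [-0.001, -3.139, -0.001]
contact_force: [-0.8, -0.2, -0.8]
grip_width: 0.0642
```

Emit:
send_rows(
  deltas=[
    [0.5, 0, 0, 0.08, 0, 0, 0],
    [0.5, 0, 0, 0.16, 0, 0, 0],
    [0.5, 0, 0, 0.23, 0, 0, 0],
    [0.5, 0, 0, 0.3, 0, 0, 0],
    [0.5, 0, 0, 0.36, 0, 0, 0],
    [0.5, 0, 0, 0.42, 0, 0, 0],
    [0.5, 0, 0, 0.47, 0, 0, 0],
    [0.5, 0, 0, 0.495, 0, 0, 0],
    [0.5, 0, 0, 0.505, 0, 0, 0],
    [0.5, 0, 0, 0.505, 0, 0, 0],
  ],
)

```text
clock: 32.12
tcp_pos: [0.6473, -0.1965, 0.1606]
orientation: [0.001, 3.141, -0.0]
contact_force: [-0.2, -0.3, -1.7]
grip_width: 0.0645
```

Emit:
send_rows(
  deltas=[
    [0.5, 0, 0, 0.01, 0, 0, 0],
    [0.5, 0, 0, 0.02, 0, 0, 0],
    [0.5, 0, 0, 0.025, 0, 0, 0],
    [0.5, 0, 0, 0.025, 0, 0, 0],
  ],
)

```text
clock: 32.45
tcp_pos: [0.6488, -0.1977, 0.1595]
orientation: [0.001, 3.137, -0.003]
contact_force: [-1.8, 0.5, 9.3]
grip_width: 0.0645
```

Emit:
send_rows(
  deltas=[
    [0.8, 0, 0, 0, 0, 0, 0],
    [0.9, 0, 0, 0, 0, 0, 0],
    [1, 0, 0, 0, 0, 0, 0],
    [1, 0, 0, 0, 0, 0, 0],
    [1, 0, 0, -0.1, 0, 0, 0],
    [1, 0, 0, -0.2, 0, 0, 0],
    [1, 0, 0, -0.4, 0, 0, 0],
    [1, 0, 0, -0.6, 0, 0, 0],
    [1, 0, 0, -0.6, 0, 0, 0],
    [1, 0, 0, -0.6, 0, 0, 0],
  ],
)

```text
clock: 33.28
tcp_pos: [0.6482, -0.1967, 0.2488]
orientation: [0.001, 3.138, -0.001]
contact_force: [-0.2, -0.1, -0.7]
grip_width: 0.0854
```

Emit:
send_rows(
  deltas=[
    [1, 0.011, 0.2, 0, 0, 0, 0],
    [1, 0.011, 0.45, 0, 0, 0, 0],
    [1, 0.011, 0.7, 0, 0, 0, 0],
    [1, 0.011, 0.889, 0, 0, 0, 0],
  ],
)

```text
clock: 33.62
tcp_pos: [0.6448, -0.0591, 0.245]
orientation: [0.003, -3.139, -0.003]
contact_force: [1.8, 1.1, 0.1]
grip_width: 0.0857
```

Emit:
send_rows(
  deltas=[
    [1, 0.011, 0.25, 0, 0, 0, 0],
    [1, 0.011, 0.5, 0, 0, 0, 0],
    [1, 0.011, 0.7, 0, 0, 0, 0],
    [1, 0.011, 0.889, 0, 0, 0, 0],
  ],
)

```text
clock: 33.95
tcp_pos: [0.6429, 0.0733, 0.2451]
orientation: [0.002, -3.139, -0.0]
contact_force: [0.6, 0.5, -0.6]
grip_width: 0.0853
```

Emit:
send_rows(
  deltas=[
    [1, 0.011, 0.25, 0, 0, 0, 0],
    [1, 0.011, 0.5, 0, 0, 0, 0],
    [1, 0.011, 0.7, 0, 0, 0, 0],
    [1, 0.011, 0.889, 0, 0, 0, 0],
    [1, 0.011, 0.889, 0, 0, 0, 0],
    [1, 0.011, 0.889, 0, 0, 0, 0],
  ],
)

```text
clock: 34.45
tcp_pos: [0.6411, 0.2065, 0.2447]
orientation: [0.007, -3.139, 0.001]
contact_force: [0.2, -1.4, 0.0]
grip_width: 0.0854
```

Emit:
send_rows(
  deltas=[
    [1, 0, 0, 0.2, 0, 0, 0],
    [1, 0, 0, 0.4, 0, 0, 0],
    [1, 0, 0, 0.6, 0, 0, 0],
    [1, 0, 0, 0.75, 0, 0, 0],
    [1, 0, 0, 0.9, 0, 0, 0],
    [1, 0, 0, 0.9, 0, 0, 0],
  ],
)

```text
clock: 34.95
tcp_pos: [0.6389, 0.2008, 0.1062]
orientation: [-0.004, -3.133, 0.007]
contact_force: [-0.9, -0.3, -1.3]
grip_width: 0.0856
```

Emit:
send_rows(
  deltas=[
    [1, 0, 0, 0.1, 0, 0, 0],
    [1, 0, 0, 0.2, 0, 0, 0],
    [1, 0, 0, 0.303, 0, 0, 0],
    [1, 0, 0, 0.303, 0, 0, 0],
    [0.5, 0, 0, 0.303, 0, 0, 0],
    [0.5, 0, 0, 0.303, 0, 0, 0],
    [0.5, 0, 0, 0.303, 0, 0, 0],
    [0.5, 0, 0, 0.303, 0, 0, 0],
    [0.5, 0, 0, 0.303, 0, 0, 0],
    [0.5, 0, 0, 0.303, 0, 0, 0],
  ],
)

```text
clock: 35.78
tcp_pos: [0.6435, 0.2039, 0.0677]
orientation: [0.001, 3.139, 0.001]
contact_force: [-0.9, -0.1, 6.0]
grip_width: 0.0637
```

Emit:
send_rows(
  deltas=[
    [0.5, 0, 0, -0.07, 0, 0, 0],
    [0.5, 0, 0, -0.15, 0, 0, 0],
    [0.5, 0, 0, -0.25, 0, 0, 0],
    [0.5, 0, 0, -0.4, 0, 0, 0],
    [0.5, 0, 0, -0.55, 0, 0, 0],
    [0.5, 0, 0, -0.7, 0, 0, 0],
    [0.5, 0, 0, -0.85, 0, 0, 0],
    [0.5, 0, 0, -0.95, 0, 0, 0],
    [0.5, 0, 0, -1, 0, 0, 0],
    [0.5, 0, 0, -1, 0, 0, 0],
  ],
)

```text
clock: 36.62
tcp_pos: [0.6434, 0.2039, 0.219]
orientation: [0.001, 3.138, 0.003]
contact_force: [1.0, 0.0, -1.1]
grip_width: 0.0635
```

Run:
```python
from m import *
o=r.get_obs();t=o['tcp_pos'];print(t,o['contact_force'].round(1))
I,F=grab('side','s10.png')
P=[.642,.204,t[2]-.067]
print(np.round(sil(P,F),1))
c,(x,y,w,h)=blob(I,F,[.647,-.196,.14],28); print('stack',x,y,x+w,y+h,np.round(sil([.647,-.196,.0915],F,((.08,.033),)),1))
I,F=grab('top')
c,(x,y,w,h)=blob(I,F,[.647,-.196,.14],28); print('stack',x,y,x+w,y+h,np.round(sil([.647,-.196,.0915],F,((.08,.033),)),1))
```

```text
[0.64337977 0.20394454 0.21903476] [ 1.   0.  -1.1]
[218.6 107.3 243.5 142.3]
stack 294 184 350 237 [308.2 189.1 339.1 205.3]
stack 357 173 397 214 [364.  173.2 395.5 203.8]
```

Emit:
send_rows(
  deltas=[
    [0.5, 0, -0.05, -0.1, 0, 0, 0],
    [0.5, 0, -0.15, -0.2, 0, 0, 0],
    [0.5, 0, -0.3, -0.3, 0, 0, 0],
    [0.5, -0.011, -0.5, -0.3, 0, 0, 0],
    [0.5, -0.011, -0.7, -0.3, 0, 0, 0],
    [0.5, -0.011, -0.889, -0.3, 0, 0, 0],
  ],
)

```text
clock: 37.22
tcp_pos: [0.6437, 0.0674, 0.2615]
orientation: [-0.002, -3.141, 0.001]
contact_force: [0.3, -0.7, -1.1]
grip_width: 0.0637
```

Emit:
send_rows(
  deltas=[
    [0.5, 0, -0.2, 0, 0, 0, 0],
    [0.5, 0, -0.38, 0, 0, 0, 0],
    [0.5, -0.01, -0.55, 0, 0, 0, 0],
    [0.5, -0.011, -0.72, 0, 0, 0, 0],
    [0.5, -0.011, -0.889, 0, 0, 0, 0],
  ],
)

```text
clock: 37.63
tcp_pos: [0.6449, -0.0656, 0.2612]
orientation: [-0.003, -3.141, 0.001]
contact_force: [0.3, 0.1, -0.7]
grip_width: 0.0635
```

Emit:
send_rows(
  deltas=[
    [0.5, 0, -0.2, 0, 0, 0, 0],
    [0.5, 0, -0.4, 0, 0, 0, 0],
    [0.5, -0.01, -0.58, 0, 0, 0, 0],
    [0.5, -0.011, -0.73, 0, 0, 0, 0],
    [0.5, -0.011, -0.84, 0, 0, 0, 0],
    [0.5, -0.011, -0.889, 0, 0, 0, 0],
    [0.5, -0.011, -0.889, 0, 0, 0, 0],
    [0.5, -0.011, -0.889, 0, 0, 0, 0],
    [0.5, -0.011, -0.889, 0, 0, 0, 0],
  ],
)

```text
clock: 38.38
tcp_pos: [0.6474, -0.1945, 0.2611]
orientation: [0.002, -3.141, -0.002]
contact_force: [-0.0, 0.1, -1.4]
grip_width: 0.0638
```

Emit:
send_rows(
  deltas=[
    [0.5, 0, 0, 0.08, 0, 0, 0],
    [0.5, 0, 0, 0.16, 0, 0, 0],
    [0.5, 0, 0, 0.23, 0, 0, 0],
    [0.5, 0, 0, 0.3, 0, 0, 0],
    [0.5, 0, 0, 0.36, 0, 0, 0],
    [0.5, 0, 0, 0.41, 0, 0, 0],
    [0.5, 0, 0, 0.45, 0, 0, 0],
    [0.5, 0, 0, 0.47, 0, 0, 0],
    [0.5, 0, 0, 0.48, 0, 0, 0],
    [0.5, 0, 0, 0.48, 0, 0, 0],
  ],
)

```text
clock: 39.22
tcp_pos: [0.6474, -0.1964, 0.1893]
orientation: [0.001, 3.141, -0.0]
contact_force: [0.6, -0.3, -1.1]
grip_width: 0.0636
```

Emit:
send_rows(
  deltas=[
    [0.5, 0, 0, 0.01, 0, 0, 0],
    [0.5, 0, 0, 0.02, 0, 0, 0],
    [0.5, 0, 0, 0.026, 0, 0, 0],
    [0.5, 0, 0, 0.026, 0, 0, 0],
  ],
)

```text
clock: 39.55
tcp_pos: [0.6486, -0.1976, 0.1879]
orientation: [0.002, 3.137, -0.003]
contact_force: [-0.4, -0.2, 7.9]
grip_width: 0.0637
```

Emit:
send_rows(
  deltas=[
    [0.8, 0, 0, 0, 0, 0, 0],
    [0.9, 0, 0, 0, 0, 0, 0],
    [1, 0, 0, 0, 0, 0, 0],
    [1, 0, 0, 0, 0, 0, 0],
    [1, 0, 0, -0.1, 0, 0, 0],
    [1, 0, 0, -0.2, 0, 0, 0],
    [1, 0, 0, -0.4, 0, 0, 0],
    [1, 0, 0, -0.6, 0, 0, 0],
    [1, 0, 0, -0.6, 0, 0, 0],
    [1, 0, 0, -0.6, 0, 0, 0],
  ],
)

```text
clock: 40.38
tcp_pos: [0.6482, -0.1968, 0.2775]
orientation: [0.001, 3.138, -0.001]
contact_force: [-0.7, -0.0, -1.0]
grip_width: 0.0855
```

Emit:
send_rows(
  deltas=[
    [1, 0.1, 0.2, 0, 0, 0, 0],
    [1, 0.2, 0.45, 0, 0, 0, 0],
    [1, 0.3, 0.65, 0, 0, 0, 0],
    [1, 0.393, 0.858, 0, 0, 0, 0],
  ],
)

```text
clock: 40.72
tcp_pos: [0.5865, -0.0659, 0.2737]
orientation: [-0.0, -3.139, -0.0]
contact_force: [1.8, 0.0, 1.2]
grip_width: 0.0856
```

Emit:
send_rows(
  deltas=[
    [1, 0.1, 0.22, 0, 0, 0, 0],
    [1, 0.2, 0.45, 0, 0, 0, 0],
    [1, 0.3, 0.65, 0, 0, 0, 0],
    [1, 0.393, 0.858, 0, 0, 0, 0],
  ],
)

```text
clock: 41.05
tcp_pos: [0.5274, 0.0626, 0.2741]
orientation: [0.0, -3.139, 0.001]
contact_force: [1.2, 0.2, 0.0]
grip_width: 0.0855
```

Emit:
send_rows(
  deltas=[
    [1, 0.1, 0.22, 0, 0, 0, 0],
    [1, 0.2, 0.45, 0, 0, 0, 0],
    [1, 0.3, 0.65, 0, 0, 0, 0],
    [1, 0.393, 0.858, 0, 0, 0, 0],
    [1, 0.393, 0.858, 0, 0, 0, 0],
    [1, 0.393, 0.858, 0, 0, 0, 0],
    [1, 0.393, 0.858, 0, 0, 0, 0],
  ],
)

```text
clock: 41.63
tcp_pos: [0.4702, 0.1892, 0.2746]
orientation: [-0.001, -3.14, 0.002]
contact_force: [-0.9, -1.2, -0.2]
grip_width: 0.0854
```

Run:
```python
from m import *
o=r.get_obs();t=o['tcp_pos'];print(t)
I,F=grab('side','s11.png'); P=[.470,.190,0]
c,(x,y,w,h)=blob(I,F,[.47,.19,.04],26); print('bb',x,y,x+w,y+h,np.round(sil(P,F),1))
c,(x,y,w,h)=blob(I,F,[.647,-.196,.17],28); print('stack',x,y,x+w,y+h,np.round(sil([.647,-.196,.12],F,((.08,.033),)),1))
T,G=grab('top','t11.png')
c,(x,y,w,h)=blob(T,G,[.647,-.196,.17],28); print('stack',x,y,x+w,y+h,np.round(sil([.647,-.196,.12],G,((.08,.033),)),1))
cv2.imwrite('pics/v11.png',np.hstack([cv2.resize(I[90:290,120:380],None,fx=1.5,fy=1.5),cv2.resize(T[130:330,100:360],None,fx=1.5,fy=1.5)]))
```

```text
[0.47020857 0.18915655 0.27457613]
bb 154 167 194 210 [166.3 174.3 192.3 209.5]
stack 295 178 342 225 [308.8 177.8 340.3 193.6]
stack 357 170 400 214 [366.4 169.4 398.8 200.9]
```

View pics/v11.png

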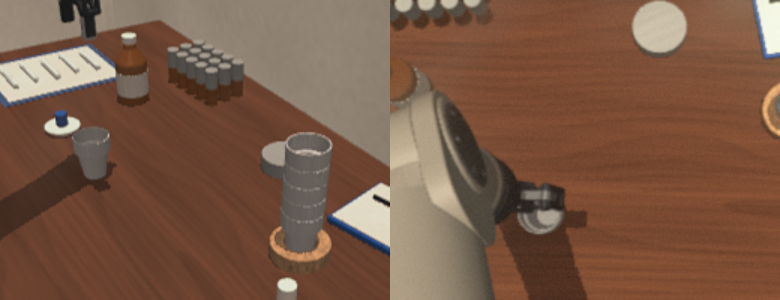

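Emit:
send_rows(
  deltas=[
    [1, 0, 0, 0.2, 0, 0, 0],
    [1, 0, 0, 0.4, 0, 0, 0],
    [1, 0, 0, 0.6, 0, 0, 0],
    [1, 0, 0, 0.8, 0, 0, 0],
    [1, 0, 0, 1, 0, 0, 0],
    [1, 0, 0, 1, 0, 0, 0],
  ],
)

```text
clock: 42.23
tcp_pos: [0.4677, 0.1869, 0.1207]
orientation: [-0.004, -3.134, 0.009]
contact_force: [-1.1, 0.4, -0.3]
grip_width: 0.0855
```

Emit:
send_rows(
  deltas=[
    [1, 0, 0, 0.1, 0, 0, 0],
    [1, 0, 0, 0.2, 0, 0, 0],
    [1, 0, 0, 0.3, 0, 0, 0],
    [1, 0, 0, 0.394, 0, 0, 0],
    [1, 0, 0, 0.394, 0, 0, 0],
    [0.5, 0, 0, 0.394, 0, 0, 0],
    [0.5, 0, 0, 0.394, 0, 0, 0],
    [0.5, 0, 0, 0.394, 0, 0, 0],
    [0.5, 0, 0, 0.394, 0, 0, 0],
    [0.5, 0, 0, 0.394, 0, 0, 0],
    [0.5, 0, 0, 0.394, 0, 0, 0],
  ],
)

```text
clock: 43.15
tcp_pos: [0.4717, 0.1899, 0.0681]
orientation: [0.001, 3.139, 0.002]
contact_force: [-1.1, -1.0, 6.8]
grip_width: 0.0631
```

Emit:
send_rows(
  deltas=[
    [0.5, 0, 0, -0.07, 0, 0, 0],
    [0.5, 0, 0, -0.15, 0, 0, 0],
    [0.5, 0, 0, -0.25, 0, 0, 0],
    [0.5, 0, 0, -0.4, 0, 0, 0],
    [0.5, 0, 0, -0.55, 0, 0, 0],
    [0.5, 0, 0, -0.7, 0, 0, 0],
    [0.5, 0, 0, -0.85, 0, 0, 0],
    [0.5, 0, 0, -1, 0, 0, 0],
  ],
)

```text
clock: 43.82
tcp_pos: [0.4704, 0.1896, 0.2188]
orientation: [0.001, 3.141, 0.001]
contact_force: [0.4, -0.1, -1.3]
grip_width: 0.0638
```

Emit:
send_rows(
  deltas=[
    [0.5, 0, 0, -0.15, 0, 0, 0],
    [0.5, 0, 0, -0.3, 0, 0, 0],
    [0.5, 0, 0, -0.42, 0, 0, 0],
    [0.5, 0, 0, -0.48, 0, 0, 0],
    [0.5, 0, 0, -0.48, 0, 0, 0],
    [0.5, 0, 0, -0.48, 0, 0, 0],
  ],
)

```text
clock: 44.32
tcp_pos: [0.4703, 0.1898, 0.2885]
orientation: [0.001, 3.141, 0.001]
contact_force: [-0.7, 0.5, -1.4]
grip_width: 0.063
```

Run:
```python
from m import *
o=r.get_obs();t=o['tcp_pos'];print(t)
I,F=grab('side','s12.png'); P=[.470,.190,t[2]-.067]
s=sil(P,F); print(np.round(s,1))
u,v=int(s[0]),int(s[1]); c=cv2.resize(I[v-20:v+60,u-30:u+60],None,fx=5,fy=5)
cv2.rectangle(c,(int((s[0]-u+30.5)*5),int((s[1]-v+20.5)*5)),(int((s[2]-u+30.5)*5),int((s[3]-v+20.5)*5)),(0,255,0),1); cv2.imwrite('pics/v12.png',c)
```

```text
[0.4703079  0.18977583 0.28852417]
[155.   95.1 184.1 134.1]
```

View pics/v12.png

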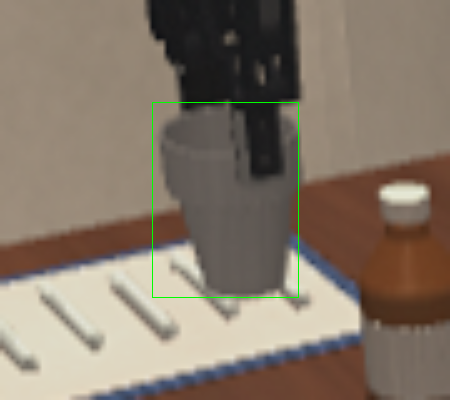

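Emit:
send_rows(
  deltas=[
    [0.5, -0.03, -0.06, 0, 0, 0, 0],
    [0.5, -0.1, -0.2, 0, 0, 0, 0],
    [0.5, -0.17, -0.36, 0, 0, 0, 0],
    [0.5, -0.24, -0.53, 0, 0, 0, 0],
    [0.5, -0.31, -0.7, 0, 0, 0, 0],
    [0.5, -0.389, -0.858, 0, 0, 0, 0],
  ],
)

```text
clock: 44.87
tcp_pos: [0.5285, 0.0585, 0.2872]
orientation: [-0.002, -3.139, 0.002]
contact_force: [-0.2, -0.6, -0.7]
grip_width: 0.0636
```

Emit:
send_rows(
  deltas=[
    [0.5, -0.08, -0.18, 0, 0, 0, 0],
    [0.5, -0.16, -0.36, 0, 0, 0, 0],
    [0.5, -0.24, -0.53, 0, 0, 0, 0],
    [0.5, -0.31, -0.7, 0, 0, 0, 0],
    [0.5, -0.389, -0.858, 0, 0, 0, 0],
  ],
)

```text
clock: 45.28
tcp_pos: [0.5866, -0.0703, 0.287]
orientation: [-0.003, -3.139, 0.001]
contact_force: [0.7, 0.4, -0.8]
grip_width: 0.0633
```

Emit:
send_rows(
  deltas=[
    [0.5, -0.08, -0.18, 0, 0, 0, 0],
    [0.5, -0.16, -0.36, 0, 0, 0, 0],
    [0.5, -0.24, -0.53, 0, 0, 0, 0],
    [0.5, -0.31, -0.7, 0, 0, 0, 0],
    [0.5, -0.36, -0.81, 0, 0, 0, 0],
    [0.5, -0.389, -0.858, 0, 0, 0, 0],
    [0.5, -0.389, -0.858, 0, 0, 0, 0],
    [0.5, -0.389, -0.858, 0, 0, 0, 0],
    [0.5, -0.389, -0.858, 0, 0, 0, 0],
  ],
)

```text
clock: 46.03
tcp_pos: [0.6452, -0.1946, 0.2877]
orientation: [0.002, -3.14, -0.002]
contact_force: [0.6, 0.1, -0.8]
grip_width: 0.0638
```

Emit:
send_rows(
  deltas=[
    [0.5, 0, 0, 0.08, 0, 0, 0],
    [0.5, 0, 0, 0.16, 0, 0, 0],
    [0.5, 0, 0, 0.23, 0, 0, 0],
    [0.5, 0, 0, 0.3, 0, 0, 0],
    [0.5, 0, 0, 0.35, 0, 0, 0],
    [0.5, 0, 0, 0.4, 0, 0, 0],
    [0.5, 0, 0, 0.44, 0, 0, 0],
    [0.5, 0, 0, 0.46, 0, 0, 0],
    [0.5, 0, 0, 0.47, 0, 0, 0],
    [0.5, 0, 0, 0.47, 0, 0, 0],
  ],
)

```text
clock: 46.87
tcp_pos: [0.6458, -0.1967, 0.2182]
orientation: [0.001, 3.141, -0.001]
contact_force: [0.2, 0.5, -1.2]
grip_width: 0.063
```

Emit:
send_rows(
  deltas=[
    [0.5, 0, 0, 0.01, 0, 0, 0],
    [0.5, 0, 0, 0.02, 0, 0, 0],
    [0.5, 0, 0, 0.026, 0, 0, 0],
    [0.5, 0, 0, 0.026, 0, 0, 0],
  ],
)

```text
clock: 47.2
tcp_pos: [0.6469, -0.1981, 0.2169]
orientation: [0.002, 3.137, -0.004]
contact_force: [-0.5, -0.8, 11.0]
grip_width: 0.0636
```

Emit:
send_rows(
  deltas=[
    [0.8, 0, 0, 0, 0, 0, 0],
    [0.9, 0, 0, 0, 0, 0, 0],
    [1, 0, 0, 0, 0, 0, 0],
    [1, 0, 0, 0, 0, 0, 0],
    [1, 0, 0, -0.1, 0, 0, 0],
    [1, 0, 0, -0.2, 0, 0, 0],
    [1, 0, 0, -0.4, 0, 0, 0],
    [1, 0, 0, -0.6, 0, 0, 0],
    [1, 0, 0, -0.6, 0, 0, 0],
    [1, 0, 0, -0.6, 0, 0, 0],
  ],
)

```text
clock: 48.03
tcp_pos: [0.6462, -0.1967, 0.3058]
orientation: [0.001, 3.138, -0.001]
contact_force: [0.4, 0.1, -0.1]
grip_width: 0.0852
```

```bash
cat > lid.py <<'E'
from m import *
T,G=grab('top'); I,F=grab('side')
def bl(im,m,box):
    x0,y0,x1,y1=box; k=np.zeros(im.shape[:2],np.uint8);k[y0:y1,x0:x1]=1
    n,l,s,c=cv2.connectedComponentsWithStats(m.astype(np.uint8)*k); i=1+np.argmax(s[1:,4]); return c[i],s[i]
def blue(im): h=cv2.cvtColor(im,cv2.COLOR_BGR2HSV); return (h[...,0]>100)&(h[...,0]<130)&(h[...,1]>120)&(h[...,2]>40)
def lidmask(im): h=cv2.cvtColor(im,cv2.COLOR_BGR2HSV); return ((h[...,1]<60)&(h[...,2]>170))|blue(im)
c,s=bl(T,lidmask(T),(75,215,185,330)); x,y,w,h=s[:4]; print('top',c,s, plane(G,x+w/2-.5,y+h/2-.5,.012).round(4),'knob',plane(G,*bl(T,blue(T),(x,y,x+w,y+h))[0],.035).round(4))
k,s=bl(I,blue(I),(130,140,225,210)); print('side knob',k,s,plane(F,*k,.027).round(4))
E
python3 lid.py
python3 - <<'E'
from m import *
I,F=grab('side','s13.png')
c,(x,y,w,h)=blob(I,F,[.647,-.196,.2],28); print('stack',x,y,x+w,y+h,np.round(sil([.647,-.196,.1485],F,((.08,.033),)),1))
E
```

```text
top [126.8070922 265.5787234] [112 251  31  30 705] [0.4805 0.3763 0.012 ] knob [0.4809 0.3771 0.035 ]
side knob [159.51851852 165.85185185] [157 164   7   6  27] [0.4871 0.3944 0.027 ]
stack 296 157 352 213 [309.5 166.1 341.5 181.5]
```

Emit:
send_rows(
  deltas=[
    [1, 0.06, 0.2, 0, 0, 0, 0],
    [1, 0.12, 0.45, 0, 0, 0, 0],
    [1, 0.2, 0.7, 0, 0, 0, 0],
    [1, 0.274, 0.9545, 0, 0, 0, 0],
  ],
)

```text
clock: 48.52
tcp_pos: [0.6029, -0.0518, 0.3023]
orientation: [-0.002, -3.139, 0.0]
contact_force: [1.0, 0.3, -1.2]
grip_width: 0.0854
```

Emit:
send_rows(
  deltas=[
    [1, 0.07, 0.24, 0, 0, 0, 0],
    [1, 0.14, 0.48, 0, 0, 0, 0],
    [1, 0.2, 0.7, 0, 0, 0, 0],
    [1, 0.274, 0.9545, 0, 0, 0, 0],
  ],
)

```text
clock: 48.85
tcp_pos: [0.562, 0.0908, 0.3027]
orientation: [-0.002, -3.14, 0.002]
contact_force: [0.5, -0.2, 0.1]
grip_width: 0.0855
```

Emit:
send_rows(
  deltas=[
    [1, 0.07, 0.24, 0, 0, 0, 0],
    [1, 0.14, 0.48, 0, 0, 0, 0],
    [1, 0.2, 0.7, 0, 0, 0, 0],
    [1, 0.274, 0.9545, 0, 0, 0, 0],
  ],
)

```text
clock: 49.18
tcp_pos: [0.5211, 0.2338, 0.3028]
orientation: [-0.002, -3.14, 0.002]
contact_force: [1.3, 0.8, -0.1]
grip_width: 0.0852
```

Emit:
send_rows(
  deltas=[
    [1, 0.07, 0.24, 0, 0, 0, 0],
    [1, 0.14, 0.48, 0, 0, 0, 0],
    [1, 0.2, 0.7, 0, 0, 0, 0],
    [1, 0.274, 0.9545, 0, 0, 0, 0],
    [1, 0.274, 0.9545, 0, 0, 0, 0],
    [1, 0.274, 0.9545, 0, 0, 0, 0],
    [1, 0.274, 0.9545, 0, 0, 0, 0],
  ],
)

```text
clock: 49.77
tcp_pos: [0.4809, 0.3758, 0.3026]
orientation: [-0.0, -3.14, 0.004]
contact_force: [0.7, -0.5, -0.1]
grip_width: 0.0853
```

Run:
```python
from m import *
print(r.get_obs()['tcp_pos'])
I,F=grab('side','s14.png'); T,G=grab('top')
cv2.imwrite('pics/v14.png',np.hstack([cv2.resize(I[90:370,120:400],None,fx=1.4,fy=1.4),cv2.resize(T[130:410,280:560],None,fx=1.4,fy=1.4)]))
for n,J,K in(('s',I,F),('t',T,G)):
    c,(x,y,w,h)=blob(J,K,[.647,-.196,.2],28); print(n,x,y,x+w,y+h,np.round(sil([.647,-.196,.1485],K,((.08,.033),)),1))
p,c,rr=rim(T,G,*proj(G,[.647,-.196,.2285]),.033,.2285); print(p,plane(G,*p,.2285),rr)
```

```text
[0.48089332 0.3758235  0.30263023]
s 296 157 352 213 [309.5 166.1 341.5 181.5]
t 354 157 410 213 [368.8 165.4 402.3 197.8]
(np.float32(386.33334), np.float32(181.16667)) [ 0.64767377 -0.19756209  0.2285    ] (np.float64(16.305727939390582), np.float32(17.216667))
```

View pics/v14.png

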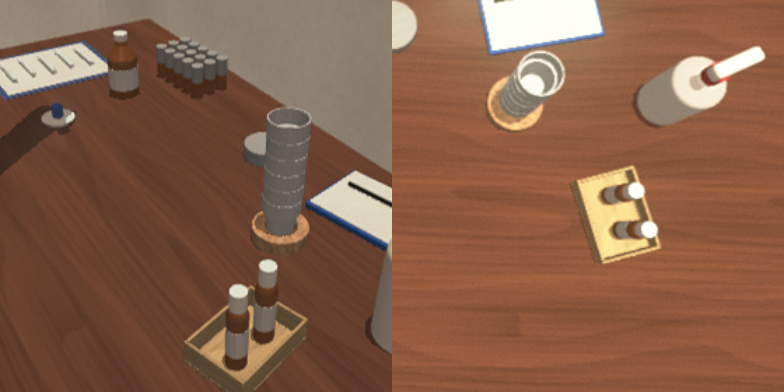

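Emit:
send_rows(
  deltas=[
    [1, 0, 0, 0.2, 0, 0, 0],
    [1, 0, 0, 0.4, 0, 0, 0],
    [1, 0, 0, 0.6, 0, 0, 0],
    [1, 0, 0, 0.8, 0, 0, 0],
    [1, 0, 0, 1, 0, 0, 0],
    [1, 0, 0, 1, 0, 0, 0],
  ],
)

```text
clock: 50.37
tcp_pos: [0.4788, 0.3726, 0.1484]
orientation: [-0.004, -3.135, 0.011]
contact_force: [-0.5, -0.0, -1.1]
grip_width: 0.0856
```

Emit:
send_rows(
  deltas=[
    [1, 0, 0, 0.15, 0, 0, 0],
    [1, 0, 0, 0.3, 0, 0, 0],
    [1, 0, 0, 0.45, 0, 0, 0],
    [1, 0, 0, 0.6, 0, 0, 0],
    [1, 0, 0, 0.7, 0, 0, 0],
    [1, 0, 0, 0.78, 0, 0, 0],
    [1, 0, 0, 0.82, 0, 0, 0],
    [1, 0, 0, 0.837, 0, 0, 0],
    [1, 0, 0, 0.837, 0, 0, 0],
    [1, 0, 0, 0.837, 0, 0, 0],
  ],
)

```text
clock: 51.2
tcp_pos: [0.482, 0.3769, 0.0295]
orientation: [0.001, 3.14, 0.002]
contact_force: [0.1, -0.0, -0.3]
grip_width: 0.0855
```

Emit:
send_rows(
  deltas=[
    [0.5, 0, 0, 0, 0, 0, 0],
    [0, 0, 0, 0, 0, 0, 0],
    [0, 0, 0, 0, 0, 0, 0],
    [0, 0, 0, 0, 0, 0, 0],
    [0, 0, 0, 0, 0, 0, 0],
    [0, 0, 0, 0, 0, 0, 0],
    [0, 0, 0, 0, 0, 0, 0],
    [0, 0, 0, 0, 0, 0, 0],
    [0, 0, 0, 0, 0, 0, 0],
    [0, 0, 0, 0, 0, 0, 0],
  ],
  squeeze=40,
)

```text
clock: 52.03
tcp_pos: [0.4814, 0.3768, 0.0288]
orientation: [0.001, 3.141, 0.001]
contact_force: [-1.8, -0.1, 6.2]
grip_width: 0.0223
```

Emit:
send_rows(
  deltas=[
    [0, 0, 0, -0.05, 0, 0, 0],
    [0, 0, 0, -0.15, 0, 0, 0],
    [0, 0, 0, -0.3, 0, 0, 0],
    [0, 0, 0, -0.5, 0, 0, 0],
    [0, 0, 0, -0.7, 0, 0, 0],
    [0, 0, 0, -0.85, 0, 0, 0],
    [0, 0, 0, -1, 0, 0, 0],
    [0, 0, 0, -1, 0, 0, 0],
    [0, 0, 0, -1, 0, 0, 0],
  ],
)

```text
clock: 52.78
tcp_pos: [0.4817, 0.3767, 0.1797]
orientation: [0.001, 3.14, 0.003]
contact_force: [0.5, -0.4, -0.2]
grip_width: 0.0224
```

Run:
```python
from m import *
t=r.get_obs()['tcp_pos']; print(t)
I,F=grab('side','s15.png'); P=[.4807,.3765,t[2]-.028-.001]
s=sil(P,F,((.008,.036),(.012,.036))); print(np.round(s,1)); u,v=int(s[0]),int(s[1])
h=cv2.cvtColor(I,cv2.COLOR_BGR2HSV); m=((h[...,1]<45)&(h[...,2]>150)).astype(np.uint8); k=np.zeros_like(m);k[v-15:v+35,u-20:u+55]=1
n,l,q,c=cv2.connectedComponentsWithStats(m*k); print(q[1:],c[1:].round(1))
x=cv2.resize(I[v-30:v+50,u-30:u+60],None,fx=5,fy=5); cv2.rectangle(x,(int((s[0]-u+30.5)*5),int((s[1]-v+30.5)*5)),(int((s[2]-u+30.5)*5),int((s[3]-v+30.5)*5)),(0,255,0),1); cv2.imwrite('pics/v15.png',x)
```

```text
[0.48174032 0.37673671 0.1796628 ]
[140.5 121.9 166.5 133.2]
[[ 120  121   75   35 1487]] [[154.4 139.5]]
```

Emit:
send_rows(
  deltas=[
    [0, 0, 0, -0.1, 0, 0, 0],
    [0, 0, 0, -0.25, 0, 0, 0],
    [0, 0, 0, -0.45, 0, 0, 0],
    [0, 0, 0, -0.65, 0, 0, 0],
    [0, 0, 0, -0.747, 0, 0, 0],
    [0, 0, 0, -0.747, 0, 0, 0],
  ],
)

```text
clock: 53.33
tcp_pos: [0.4824, 0.3771, 0.2928]
orientation: [0.001, 3.139, 0.004]
contact_force: [0.5, 0.3, -0.9]
grip_width: 0.0223
```

Emit:
send_rows(
  deltas=[
    [0, -0.02, -0.06, 0, 0, 0, 0],
    [0, -0.06, -0.2, 0, 0, 0, 0],
    [0, -0.11, -0.4, 0, 0, 0, 0],
    [0, -0.16, -0.58, 0, 0, 0, 0],
    [0, -0.21, -0.76, 0, 0, 0, 0],
    [0, -0.278, -0.956, 0, 0, 0, 0],
  ],
)

```text
clock: 53.83
tcp_pos: [0.5214, 0.2309, 0.2875]
orientation: [0.0, -3.137, 0.004]
contact_force: [0.4, -0.4, -0.9]
grip_width: 0.0227
```

Emit:
send_rows(
  deltas=[
    [0, -0.06, -0.2, 0, 0, 0, 0],
    [0, -0.11, -0.4, 0, 0, 0, 0],
    [0, -0.16, -0.58, 0, 0, 0, 0],
    [0, -0.21, -0.76, 0, 0, 0, 0],
    [0, -0.278, -0.956, 0, 0, 0, 0],
  ],
)

```text
clock: 54.25
tcp_pos: [0.5629, 0.0877, 0.2876]
orientation: [-0.0, -3.137, 0.002]
contact_force: [0.1, -0.3, -1.7]
grip_width: 0.0223
```

Emit:
send_rows(
  deltas=[
    [0, -0.06, -0.2, 0, 0, 0, 0],
    [0, -0.11, -0.4, 0, 0, 0, 0],
    [0, -0.16, -0.58, 0, 0, 0, 0],
    [0, -0.21, -0.76, 0, 0, 0, 0],
    [0, -0.278, -0.956, 0, 0, 0, 0],
  ],
)

```text
clock: 54.67
tcp_pos: [0.6044, -0.0553, 0.2875]
orientation: [-0.001, -3.136, 0.0]
contact_force: [0.9, 0.7, -0.2]
grip_width: 0.0224
```

Emit:
send_rows(
  deltas=[
    [0, -0.06, -0.2, 0, 0, 0, 0],
    [0, -0.11, -0.4, 0, 0, 0, 0],
    [0, -0.16, -0.58, 0, 0, 0, 0],
    [0, -0.21, -0.76, 0, 0, 0, 0],
    [0, -0.25, -0.87, 0, 0, 0, 0],
    [0, -0.278, -0.956, 0, 0, 0, 0],
    [0, -0.278, -0.956, 0, 0, 0, 0],
    [0, -0.278, -0.956, 0, 0, 0, 0],
    [0, -0.278, -0.956, 0, 0, 0, 0],
  ],
)

```text
clock: 55.42
tcp_pos: [0.6474, -0.1957, 0.2892]
orientation: [0.001, -3.14, -0.002]
contact_force: [0.1, 1.2, -0.8]
grip_width: 0.0222
```

Run:
```python
from m import *
t=r.get_obs()['tcp_pos']; print(t)
I,F=grab('side','s16.png')
h=cv2.cvtColor(I,cv2.COLOR_BGR2HSV)
s=sil([.6475,-.197,t[2]-.029],F,((.008,.036),(.012,.036))); s2=sil([.6475,-.197,.1485],F,((.08,.033),)); print('lid pred',np.round(s,1),'rim pred',np.round(s2,1))
u,v=int((s[0]+s[2])/2),int((s[1]+s[3])/2)
for y in range(v-12,v+28,2):
    print(y,' '.join('%3d/%3d'%(h[y,x,2],h[y,x,1]) for x in range(u-24,u+25,3)))
```

```text
[ 0.64741866 -0.19569353  0.28921   ]
lid pred [309.6 146.9 345.5 164.7] rim pred [310.  166.2 342.  181.6]
143 150/ 51 149/ 53 150/ 51 150/ 53 150/ 53 149/ 51  61/ 29  86/175  97/171  91/ 39  40/  6  29/  9  29/ 18 156/ 52 151/ 49 151/ 51 150/ 51
145 150/ 51 149/ 51 149/ 53 150/ 51 150/ 53 148/ 52  44/ 23  74/169  83/172  90/ 34  31/  8  31/  8  28/  0 153/ 50 153/ 52 152/ 52 151/ 52
147 152/ 52 150/ 53 150/ 53 150/ 53 150/ 51 148/ 52  36/ 21  73/171  79/171  89/ 34  25/ 20  32/  8  30/ 17 152/ 52 152/ 50 153/ 50 151/ 51
149 152/ 50 152/ 52 151/ 51 148/ 52 158/ 52 163/ 50  53/ 38  74/165  79/174  90/ 31  28/ 18  31/  8  33/  8 150/ 53 151/ 51 151/ 51 150/ 53
151 155/ 49 152/ 50 152/ 50 159/ 53 162/ 50 162/ 50 167/ 53  73/171  79/171  90/ 34  26/ 10  29/  9  53/ 38 168/ 50 150/ 53 149/ 51 148/ 50
153 114/127 155/ 49 152/ 52 163/ 52 161/ 51 162/ 52 164/ 53  73/182  78/170  90/ 31  31/  8  60/ 21 144/ 51 164/ 50 176/ 41 150/ 53 149/ 51
155 111/145 114/125 154/ 48 163/ 50 162/ 52 162/ 50 164/ 53  79/129  79/181  74/ 31 114/ 38 151/ 49 163/ 52 160/ 53 238/ 17 150/ 51 151/ 51
157 110/141 
[... 1107 characters left out ...]

173 108/142 111/142 110/144  87/ 26 100/ 31 105/ 32 103/ 30 106/ 31 106/ 31 104/ 32 101/ 30  97/ 32  91/ 31 146/ 49 152/ 52 151/ 51 152/ 50
175 107/143 108/139 110/144 116/ 33  99/ 31 104/ 29 103/ 32 105/ 29 106/ 31 105/ 32 101/ 30  96/ 32  91/ 31 130/ 43 150/ 53 150/ 51 151/ 51
177 107/141 108/139 109/140  99/ 31 103/ 30 105/ 32 103/ 30 104/ 32 105/ 32 103/ 30 101/ 33  97/ 34 101/ 30 115/ 55 151/ 51 150/ 51 150/ 53
179 106/142 108/139 111/140  93/ 30 106/ 31 123/ 33 129/ 34 131/ 31 133/ 35 120/ 34 105/ 32 106/ 31 112/ 32 111/131 137/ 80 150/ 49 150/ 53
181 101/139 107/143 109/140  93/ 27  99/ 31 100/ 28 110/ 32 111/ 32 108/ 33 116/ 33 116/ 33 100/ 33  98/ 29 113/149 115/144 125/ 96 151/ 51
```

Emit:
send_rows(
  deltas=[
    [0, 0, 0, 0.05, 0, 0, 0],
    [0, 0, 0, 0.1, 0, 0, 0],
    [0, 0, 0, 0.15, 0, 0, 0],
    [0, 0, 0, 0.19, 0, 0, 0],
    [0, 0, 0, 0.22, 0, 0, 0],
    [0, 0, 0, 0.245, 0, 0, 0],
    [0, 0, 0, 0.26, 0, 0, 0],
    [0, 0, 0, 0.265, 0, 0, 0],
    [0, 0, 0, 0.265, 0, 0, 0],
  ],
)

```text
clock: 56.22
tcp_pos: [0.6478, -0.1973, 0.2506]
orientation: [-0.001, -3.142, 0.0]
contact_force: [-0.4, 0.7, -1.2]
grip_width: 0.0227
```

Emit:
send_rows(
  deltas=[
    [0, 0, 0, 0.008, 0, 0, 0],
    [0, 0, 0, 0.014, 0, 0, 0],
    [0, 0, 0, 0.018, 0, 0, 0],
    [0, 0, 0, 0.018, 0, 0, 0],
  ],
)

```text
clock: 56.55
tcp_pos: [0.6484, -0.1981, 0.2495]
orientation: [0.001, 3.139, -0.002]
contact_force: [-0.5, -0.4, 5.3]
grip_width: 0.0227
```

Emit:
send_rows(
  deltas=[
    [0.1, 0, 0, 0, 0, 0, 0],
    [0.25, 0, 0, 0, 0, 0, 0],
    [0.4, 0, 0, 0, 0, 0, 0],
    [0.6, 0, 0, 0, 0, 0, 0],
    [0.8, 0, 0, 0, 0, 0, 0],
    [0.8, 0, 0, 0, 0, 0, 0],
    [0.8, 0, 0, -0.1, 0, 0, 0],
    [0.8, 0, 0, -0.25, 0, 0, 0],
    [0.8, 0, 0, -0.45, 0, 0, 0],
    [0.8, 0, 0, -0.6, 0, 0, 0],
    [0.8, 0, 0, -0.6, 0, 0, 0],
  ],
)

```text
clock: 57.47
tcp_pos: [0.6497, -0.1984, 0.3435]
orientation: [0.001, 3.134, -0.003]
contact_force: [-0.5, -0.8, 0.8]
grip_width: 0.0682
```

Emit:
send_rows(
  deltas=[
    [0.8, 0, 0.2, 0, 0, 0, 0],
    [0.8, 0, 0.45, 0, 0, 0, 0],
    [0.8, 0, 0.7, 0, 0, 0, 0],
    [0.8, 0, 0.95, 0, 0, 0, 0],
  ],
)

```text
clock: 57.8
tcp_pos: [0.6475, -0.0533, 0.3375]
orientation: [-0.002, -3.141, -0.0]
contact_force: [0.3, 0.4, 0.5]
grip_width: 0.0682
```

Emit:
send_rows(
  deltas=[
    [0.8, 0.2, 0.2, 0, 0, 0, 0],
    [0.8, 0.4, 0.45, 0, 0, 0, 0],
    [0.8, 0.6, 0.7, 0, 0, 0, 0],
    [0.8, 0.6, 0.9, 0, 0, 0, 0],
    [0.8, 0.6, 0.9, 0, 0, 0, 0],
    [0.8, 0.6, 0.9, 0, 0, 0, 0],
    [0.8, 0.6, 0.9, 0, 0, 0, 0],
    [0.8, 0.6, 0.9, 0, 0, 0, 0],
  ],
)

```text
clock: 58.47
tcp_pos: [0.5583, 0.0788, 0.3379]
orientation: [0.004, 3.141, -0.001]
contact_force: [-0.1, -0.1, -0.5]
grip_width: 0.0683
```

Run:
```python
from m import *
T,G=grab('top','t17.png'); I,F=grab('side','s17.png')
P=np.array([.6475,-.197,.2205])
for n,im,K in(('top',T,G),('side',I,F)):
    h=cv2.cvtColor(im,cv2.COLOR_BGR2HSV); bl=(h[...,0]>100)&(h[...,0]<130)&(h[...,1]>120)&(h[...,2]>40)
    u,v=proj(K,P+[0,0,.026]).astype(int); m=(bl|((h[...,1]<60)&(h[...,2]>(155 if n=='side' else 190)))).astype(np.uint8); k=np.zeros_like(m); k[v-28:v+28,u-28:u+28]=1
    for nm,mm in(('lid+knob',m),('knob',bl.astype(np.uint8))):
        nn,l,q,c=cv2.connectedComponentsWithStats(mm*k); i=1+np.argmax(q[1:,4]); x,y,w,hh,a=q[i]; print(n,nm,x-.5,y-.5,x+w-.5,y+hh-.5)
    print(n,'pred flange',np.round(sil(P,K,((.008,.036),(.012,.036))),1),'knob',np.round(sil(P,K,((.012,.012),(.04,.012))),1))
# bottles: caps in top
h=cv2.cvtColor(T,cv2.COLOR_BGR2HSV)
for b in((.434,-.375,.135),(.492,-.357,.135)):
    u,v=proj(G,b); m=(T[int(v)-9:int(v)+10,int(u)-9:int(u)+10].min(2)>190); y,x=np.nonzero(m); print('cap',plane(G,x.mean()+int(u)-9,y.mean()+int(v)-9,.135).round(3),m.sum())
print(r.get_obs()['tcp_pos'])
```

```text
top lid+knob 371.5 163.5 408.5 199.5
top knob 387.5 172.5 398.5 183.5
top pred flange [367.8 163.1 404.8 199.1] knob [380.4 170.9 396.  186.7]
side lid+knob 306.5 157.5 341.5 180.5
side knob 318.5 157.5 329.5 173.5
side pred flange [308.6 163.9 343.7 182.4] knob [320.3 157.2 333.1 174.8]
cap [ 0.435 -0.375  0.135] 89
cap [ 0.493 -0.358  0.135] 87
[0.55832578 0.0786934  0.33786128]
```

Run:
```python
from m import *
T=cv2.imread('pics/t17.png'); I=cv2.imread('pics/s17.png')
def asc(im,x0,x1,y0,y1):
    h=cv2.cvtColor(im,cv2.COLOR_BGR2HSV).astype(int)
    for y in range(y0,y1):
        print(y,''.join('B' if (100<a<130 and b>110) else ('w' if a<22 and b>90 else '.-:=+*#%@@@'[min(c//25,10)]) for a,b,c in h[y,x0:x1]))
print('top from 360');asc(T,360,415,158,212); print('side from 300');asc(I,300,352,150,215)
```

```text
top from 360
158 @@@@@@@@@@@@@@@@@@@@@@@@@@@@@@@@@@@@@@%#*#B%BBBBBBB*+==
159 @@@@@@@@@@@@@@@@@@@@@@@@@@@@@@@@%###%BBBBBBBBB++====+=w
160 @@@@@@@@@@@@@@@@@@@@@@@@@@%#*##%BBBBBBBB++=====+=wwwwww
161 @@@@@@@@@@@@@@@@@@@@%####%BBBBBBBB++======+wwwwwwwwwwww
162 @@@@@@@@@@@@@@%#*##%#BBBBBBB++======+wwwwwwwwwwwwwwwwww
163 @@@@@@@@%###%BBBBBBB+*++===++++*wwwwwwwwwwwwwwwwwwwwwww
164 @@%##*#BBBBBBBBB++=====+*#%%%%@%%#**wwwwwwwwwwwwwwwwwww
165 %BBBBBBBBB++=======ww*#%@@@@@@@@@@@%%#wwwwwwwwwwwwwwwww
166 BBBB++======+wwwwww*#@@@@@@@@@@@@@@@@@%#wwwwwwwwwwwwwww
167 ======wwwwwwwwwwww*%@@@@@@@@@@@@@@@@@@@@#*wwwwwwwwwwwww
168 wwwwwwwwwwwwwwwww#%@@@@@@@@@@@@@@@@@@@@@@%*wwwwwwwwwwww
169 wwwwwwwwwwwwwwww#@@@@@@@@@@@@@@@@@@@@@@@@@@*wwwwwwwwwww
170 wwwwwwwwwwwwwww*@@@@@@@@@@@@@@@@@@@@@@@@@@@%*wwwwwwwwww
171 wwwwwwwwwwwwww*%@@@@@@@@@@@@@@@@@@@@@@@@@@@@%*wwwwwwwww
172 wwwwwwwwwwwwww%@@@@@@@@@@@@@@@@@@@@@@@@@@@@@@%*wwwwwwww
173 wwwwwwwwwwwww*@@@@@@@@@@@@@@@@%%BBB%@@@@@@@@@@#wwwwwwww
174 wwwwwwwwwwwww%@@@@@@@@@@@@@@@%BBBBBBB%@@@@@@@@%*wwwwwww
175 wwwwwwwwwwww*@@@@@@@@@@@@@@@%BBBBBBBBB%@@@@@@@@#wwwwwww
176 www
[... 5171 characters left out ...]
==wwwwwwwwwwwwww
203 ============++++++++++++==+++++*+*=+==wwwwwwwwwwwwww
204 ==============++++++++++++++++++++=+==wwwwwwwwwwwwww
205 ==================++++++++++=+++++++==wwwwwwwwwwwwww
206 ==================++++++++++++++++++==wwwwwwwwwwwwww
207 ::================++++++++++++++++++=wwwwwwwwwwwwwww
208 www=:==+========+=+++++++++++++++++==wwwwwwwwwwwwwww
209 wwwwww=+=========++++++++++++++++++==wwwwwwwwwwwwwww
210 wwwwwww=+========++++++++++++++++++==wwwwwwwwwwwwwww
211 wwwwwww=++=======+++++++++=+++++++++=wwwwwwwwwwwwwww
212 wwwwwww==++=====+=++++++++++++++++++=wwwwwwwwwwwwwww
213 wwwwwww===+++====+++++++++++++++**+==wwwwwwwwwwwwwww
214 wwwwwww=====+++++==+++++++=++*****===wwwwwwwwwwwwwww
```

Run:
```python
from m import *
a=cv2.imread('pics/s13.png',0);c=cv2.imread('pics/s17.png',0);b=cv2.imread('pics/s16.png',0)
def sh(p,q,x0,x1,y0,y1):
    t=p[y0:y1,x0:x1]; m=cv2.matchTemplate(q[y0-10:y1+10,x0-10:x1+10],t,cv2.TM_CCOEFF_NORMED); i=np.unravel_index(m.argmax(),m.shape); return i[1]-10,i[0]-10,round(float(m.max()),3)
for n,(box) in dict(crate=(250,340,300,370),spray=(385,465,225,340),holder=(298,345,240,268),stacklow=(305,342,225,250),stackmid=(305,342,195,225),tin=(294,305,183,208)).items(): print(n,'13-16',sh(a,b,*box),'13-17',sh(a,c,*box))
p=cv2.imread('pics/t11.png',0);q=cv2.imread('pics/t17.png',0)
for n,box in dict(crate=(405,475,245,325),holder=(345,372,203,224),notepad=(340,430,100,165)).items(): print('top',n,sh(p,q,*box))
F=r.grab_frame('side');G=r.grab_frame('top');print(F['tvec'],F['rvec'],G['tvec'],G['rvec'])
```

```text
crate 13-16 (np.int64(0), np.int64(0), 1.0) 13-17 (np.int64(0), np.int64(0), 1.0)
spray 13-16 (np.int64(0), np.int64(0), 1.0) 13-17 (np.int64(0), np.int64(0), 1.0)
holder 13-16 (np.int64(0), np.int64(0), 0.974) 13-17 (np.int64(0), np.int64(0), 0.845)
stacklow 13-16 (np.int64(0), np.int64(0), 0.996) 13-17 (np.int64(0), np.int64(0), 0.916)
stackmid 13-16 (np.int64(0), np.int64(0), 0.997) 13-17 (np.int64(-2), np.int64(-1), 0.875)
tin 13-16 (np.int64(0), np.int64(0), 1.0) 13-17 (np.int64(0), np.int64(0), 1.0)
top crate (np.int64(0), np.int64(0), 0.998)
top holder (np.int64(0), np.int64(0), 0.92)
top notepad (np.int64(0), np.int64(0), 0.997)
[-0.54958539  0.21794388  0.89625252] [ 2.08063359 -0.6135557   0.34791184] [-0.02192261  0.6163222   0.98421858] [ 2.14855381 -2.08659042  0.20087648]
```

```bash
cat > chk.py <<'E'
from m import *
def c(im,x0,x1,y0,y1,thr):
    h=cv2.cvtColor(im,cv2.COLOR_BGR2HSV); bl=(h[...,0]>100)&(h[...,0]<130)&(h[...,1]>120)
    m=np.zeros(bl.shape,np.uint8); m[y0:y1,x0:x1]=(bl|((h[...,1]<60)&(h[...,2]>thr)))[y0:y1,x0:x1]
    n,l,q,_=cv2.connectedComponentsWithStats(m); i=1+np.argmax(q[1:,4]); x,y,w,hh,a=q[i]; return x,y,x+w,y+hh
for k in range(4):
    T,_=grab('top'); I,_=grab('side','last.png'); print(r.get_obs()['clock'],c(T,360,420,164,205,190),c(I,300,352,157,183,165))
E
python3 chk.py
```

```text
58.7667 (np.int32(362), np.int32(165), np.int32(400), np.int32(201)) (np.int32(307), np.int32(157), np.int32(342), np.int32(180))
58.8667 (np.int32(371), np.int32(164), np.int32(407), np.int32(199)) (np.int32(314), np.int32(160), np.int32(349), np.int32(183))
58.9667 (np.int32(377), np.int32(164), np.int32(414), np.int32(198)) (np.int32(317), np.int32(161), np.int32(352), np.int32(183))
59.0667 (np.int32(379), np.int32(164), np.int32(415), np.int32(198)) (np.int32(316), np.int32(161), np.int32(351), np.int32(183))
```

Emit:
send_rows(
  deltas=[
    [0.8, 0, 0, 0, 0, 0, 0],
    [0.8, 0, 0, 0, 0, 0, 0],
    [0.8, 0, 0, 0, 0, 0, 0],
    [0.8, 0, 0, 0, 0, 0, 0],
    [0.8, 0, 0, 0, 0, 0, 0],
    [0.8, 0, 0, 0, 0, 0, 0],
    [0.8, 0, 0, 0, 0, 0, 0],
    [0.8, 0, 0, 0, 0, 0, 0],
    [0.8, 0, 0, 0, 0, 0, 0],
    [0.8, 0, 0, 0, 0, 0, 0],
    [0.8, 0, 0, 0, 0, 0, 0],
    [0.8, 0, 0, 0, 0, 0, 0],
    [0.8, 0, 0, 0, 0, 0, 0],
    [0.8, 0, 0, 0, 0, 0, 0],
    [0.8, 0, 0, 0, 0, 0, 0],
    [0.8, 0, 0, 0, 0, 0, 0],
    [0.8, 0, 0, 0, 0, 0, 0],
    [0.8, 0, 0, 0, 0, 0, 0],
    [0.8, 0, 0, 0, 0, 0, 0],
    [0.8, 0, 0, 0, 0, 0, 0],
  ],
)

```text
clock: 60.73
tcp_pos: [0.5579, 0.0804, 0.338]
orientation: [0.001, 3.142, 0.0]
contact_force: [0.3, 0.0, 0.8]
grip_width: 0.068
```

```bash
python3 chk.py
```

```text
60.8333 (np.int32(368), np.int32(164), np.int32(405), np.int32(199)) (np.int32(310), np.int32(159), np.int32(345), np.int32(182))
60.9333 (np.int32(370), np.int32(164), np.int32(407), np.int32(200)) (np.int32(310), np.int32(158), np.int32(345), np.int32(181))
61.0333 (np.int32(369), np.int32(164), np.int32(406), np.int32(199)) (np.int32(310), np.int32(159), np.int32(345), np.int32(182))
61.1333 (np.int32(369), np.int32(164), np.int32(406), np.int32(199)) (np.int32(310), np.int32(158), np.int32(345), np.int32(181))
```

Emit:
send_rows(
  deltas=[
    [0.8, 0, 0, 0, 0, 0, 0],
    [0.8, 0, 0, 0, 0, 0, 0],
    [0.8, 0, 0, 0, 0, 0, 0],
    [0.8, 0, 0, 0, 0, 0, 0],
    [0.8, 0, 0, 0, 0, 0, 0],
    [0.8, 0, 0, 0, 0, 0, 0],
    [0.8, 0, 0, 0, 0, 0, 0],
    [0.8, 0, 0, 0, 0, 0, 0],
    [0.8, 0, 0, 0, 0, 0, 0],
    [0.8, 0, 0, 0, 0, 0, 0],
    [0.8, 0, 0, 0, 0, 0, 0],
    [0.8, 0, 0, 0, 0, 0, 0],
  ],
)

```text
clock: 62.13
tcp_pos: [0.5579, 0.0803, 0.338]
orientation: [-0.001, -3.142, -0.0]
contact_force: [-0.0, 0.4, 0.1]
grip_width: 0.0683
```

```bash
python3 chk.py
python3 - <<'E'
import cv2,numpy as np
from m import *
# lid against the rim below it, per row, in the side view
I,F=grab('side'); s=cv2.cvtColor(I,cv2.COLOR_BGR2HSV)
print('stack centre top/pred',proj(F,[.6475,-.197,.2285]),[ (y,np.round(np.nonzero(s[y,295:360,1]<60)[0][[0,-1]]+295,0)) for y in (170,172,188,195)])
print(r.hand_in())
E
```

```text
62.2333 (np.int32(369), np.int32(164), np.int32(406), np.int32(199)) (np.int32(310), np.int32(158), np.int32(345), np.int32(181))
62.3333 (np.int32(369), np.int32(164), np.int32(406), np.int32(199)) (np.int32(310), np.int32(158), np.int32(345), np.int32(181))
62.4333 (np.int32(369), np.int32(164), np.int32(406), np.int32(199)) (np.int32(310), np.int32(158), np.int32(345), np.int32(181))
62.5333 (np.int32(369), np.int32(164), np.int32(406), np.int32(199)) (np.int32(310), np.int32(158), np.int32(345), np.int32(181))
stack centre top/pred [325.98968661 173.67978693] [(170, array([310, 359])), (172, array([310, 359])), (188, array([296, 340])), (195, array([295, 339]))]
the job is handed in; nothing more can be done
None
```

The job is done and handed in at about 62.5 s; the hand-in reports no verdict.

- **Bottles:** Both slim bottles stand upright in the crate. In the last top view their caps were within about 1 mm of where I placed them.
- **Beakers:** All five loose beakers are nested on the beaker in the cork holder. Before the lid went on, the top rim was within about 2 mm of the expected spot, both across and in height.
- **Lid:** It is closed on the top beaker. It lies within about 1 pixel (about 2 mm) of the expected position in both cameras.
- **Bystanders:** I did not touch the spray bottle, the stout amber bottle or the tin. The spray bottle and tin showed no shift between the side pictures I compared; I did not compare the amber bottle's position.

**Stack rocked after the lid:** After I released the lid, the whole stack rocked by about ±17 mm at the top. My first check pictures from the two cameras disagreed because of that motion. I did not find the cause. I waited until it died down. The last four picture pairs, taken over 0.3 s before hand-in, showed it still and centred.

**Check that told me nothing:** One side-view edge measurement just before hand-in picked up the background as well as the stack.

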